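# Key a filter wheel onto its drive shaft

## Task

Turn the filter wheel until the keyway in the hub stands over the keyseat of the shaft, then take the brass taper key from the parts block and start it, foot down, in the gap between hub and shaft. Tap or press the key's head down until the key is wedged tight and stays so, but drive it slowly and gently: the thin hub cracks under too hard a blow. Let go, and leave the filter cubes and the coverslip box where they are.

Things in the scene. Friction and masses are not known exactly. Their poses are not given: they have to be found in the camera images.
- drive_unit: Grey filter-wheel drive, 114 x 114 mm, fixed to the desk, shaft upright. Origin: on the desk, under the wheel's axis; z is up, and its -x axis points from the wheel's axis to the shaft's keyseat; it may stand turned about z. The black wheel disc, 120 mm in diameter, reaches 53 mm up.
- turntable (a joint): Angle of the filter wheel about its upright axis, rad, counter-clockwise from above. At 0 the hub's keyway stands exactly over the shaft's keyseat; it starts at 0.35 to 0.85. The wheel turns stiffly (0.1 N m) and stays where it is left. Within about 0.05 rad of 0 the key can enter and then centres the wheel itself.
- filter_wheel: Black disc with six small round filters and, in its middle, a round aluminium hub of 50 mm diameter, from 52 to 92 mm above the desk; turn it by the hub, gripped from above across its diameter. Origin at the drive unit's origin, turning with the wheel. More than 42 N between key and hub cracks it.
- hub_top (a point): Centre of the hub's top face, on the wheel's axis, 92 mm above the desk. The steel shaft, 26 mm in diameter, ends 1 mm higher inside the hub.
- keyway_mouth (a point): Upper end of the hub's keyway, 12.5 mm from the axis in the wheel's own -x direction, 92 mm above the desk. The keyway is 14 mm wide and runs down to the disc; its floor slopes toward the shaft on the way down, 1 mm in 12, like the key.
- keyseat_mouth (a point): Where the middle of the key's foot must enter: 12.5 mm from the axis in the drive unit's -x direction, 92 mm above the desk. The keyseat is 14 mm wide, its floor upright, 8 mm from the axis. The gap left for the key is 8.1 to 9.9 mm at the top; how much varies unseen, so the key binds with its foot anywhere from 13 to 35 mm below the hub's top.
- taper_key: Brass gib-head taper key, 64 mm long, 95 g. Origin: middle of its foot's underside; z runs up to the head. Shank 46 mm long, 12 mm wide (y); +x face flat, 3.5 mm from the origin, to lie against the shaft; -x face tapered: 7 mm thick at the foot, 10.8 mm under the head; lowest 4 mm bevelled. In place its axes are the drive unit's.
- key_head (a point): Middle of the head's top face. Head: 20 mm along the key's x, 14 mm along y, 18 mm tall; grip it across y. Once it binds the key sinks about 1 mm per 15 N of push. After slow pushes (20 mm/s or less) it stays wedged with 0.75 to 1.1 times the force; quick blows wedge it far harder. One or a few slow pushes of 21 to 27 N on the head make it tight; over about 35 N is too much.
- parts_block: Grey plastic block, 62 x 92 x 30 mm (x, y, z), heavy, in which the key stands upright in a pocket 26 mm deep, so that its head's top is 68 mm above the desk; the key's axes are those of the block. Origin: middle of its underside.
- filter_cube_green: Black filter cube with a green window, 39 x 40 x 37 mm, bystander. Origin: middle of its underside.
- filter_cube_orange: Black filter cube with an orange window, 39 x 40 x 37 mm, bystander. Origin: middle of its underside.
- coverslip_box: Small white box with a blue lid, 30 x 30 x 16 mm, bystander. Origin: middle of its underside.
Mind the look-alikes: they are no part of the job. Of the things that look like the drive_unit, the smaller one is meant.

How it is judged:
By the outcome, as a careful person would: the job done as asked, in the order asked, and still so for the second after the job is handed in, with the robot touching nothing.
It also fails if it takes over 54 s, if anything falls off the work surface, if the arm or the gripper's body presses on something with over 40 N, if the wrist force passes 120 N, or if a joint passes its speed limit or range.

## Robot

A 7-joint arm with a two-finger parallel gripper is mounted at the origin on a cart in front of the work surface, level with it; the furniture and walls round the work are solid. World frame = base frame: x ahead of the robot, y to its left, z up, the work surface at z = 0. Lengths are in m, angles in rad, forces in N, time in s.
With the tool pointing down it reaches from about 0.4 to 0.85 m from the base axis. Payload 4.5 kg.
Tool frame: the origin (TCP) lies midway between the tips of the shut fingers; the grasp point (between the pads) lies 19 mm behind it; z points along the fingers, y is the direction in which the jaws open and shut (so a half turn about z gives the same grasp; the last joint's range is limited). The gripper opens to 88 mm and grips with 3 to 60 N. Pads are 18 mm wide; open, the fingers measure 123 mm over their backs; the gripper's body (75 mm by 187 mm) begins 45 mm behind the grasp point.
Start: joints at [1.206, 0.689, -0.195, 1.565, 0.157, 0.902, -0.215], TCP at [0.243, -0.576, 0.239] pointing down, gripper open.
Joint ranges: [-3.01, 3.01], [-0.46, 2.08], [-1.47, 1.51], [0.13, 2.56], [-1, 4.14], [0.04, 2.09], [-2.66, 2.66]. Speed limits (rad/s): [2.57, 2.57, 3.14, 3.14, 3.14, 3.14, 3.14].

## Interface

Orientations are given as a unit quaternion [x, y, z, w].
In Python, from plant import r gives the robot as it stands. The module is installed in compiled form; this text tells all that it offers.
- The arm moves only by the tool carry_out, never from a script. Its argument "commands" is a list of rows, each a list of 6 numbers: the shift along the tool's x, y, z in m, then the turn, a rotation vector about the tool's x, y, z in degrees. In form: [[dx, dy, dz, wx, wy, wz], ...]. A call has 1 to 12 rows; each row is the pose to reach, as a shift and turn from the pose commanded when the call began, along the tool's axes at that moment; what a row does not reach only later rows make up. A row lasts 1/10 s, in which the tool goes at most 50 mm and 8.59 degrees, less where a joint would pass 70% of its speed; a pose out of reach is approached as far as the arm can. A call with a gripper value outside its range is refused whole. "fingers" is the closure in counts, from 0 (fully open) to 255 (shut), set as the call begins (left out, the last holds). The fingers move at their own pace and stop on an object; "grip_force" is the grip in N (left out, the last holds). Time passes only in rows, so rows that repeat a pose let the fingers close. It gives the time, the measured TCP pose, the force and the opening at its end, in the units of the state.
- r.get_state(): the state, without advancing time (a new reading comes with each control period).
- r.snapshot(name): name is "scene" or "top" or "wrist"; returns a dict with "img" (384x512x3 uint8, blue, green, red), "intrinsics" (3x3 intrinsics, pixels), "k1" (the pictures are not rectified: a ray, as slopes to the right and down, at radius r is drawn at 1 + k1 r^2 times it, then the intrinsics apply), "extrinsics" (4x4, takes a point from camera to world coordinates); the wrist camera has in their place "tool_from_camera" (4x4, takes a point from camera to tool coordinates, whose origin is the TCP and whose axes are the flange's). Camera axes: x right, y down, z forward; pixel columns grow to the right and rows downward; lengths in m; the calibration is good to about 2 mm. A picture is of the moment at which its call begins: read the wrist's pose just before it. There is no depth.
- r.finish_job(): hands the job in, once; it reports no verdict.
Trained networks look in a picture, given as the dict that the camera call returned (one of the last four; its "shot" number tells which), for a name from the list of things; names that differ only in an ending like _2 or _b are one class to them, and where a whole thing is asked for, a point or a joint stands for the part that bears it (a point fixed in the world has none). Each returns a list of dicts, best first, with "p" (0 to 1); they miss things now and then, are a little off and sometimes report something else, mostly with a low value. They report only what shows in the picture. A call takes as long as a camera call. They do not tell look-alikes from the thing itself.
- r.spot_in(picture, label): "xyz" ([x, y, z] in m, in world coordinates, good to about 4 mm: the middle of the surface that is visible of it).
- r.spot_point(picture, label): "xyz" ([x, y, z] in m, in world coordinates, good to about 4 mm: a listed point, or the origin of a listed thing).
The state is a dict: "clock": time; "q": joint angles; "qd": joint speeds; "joint_torque": joint torques, N m; "tool_pos": TCP position; "eef_rot": TCP orientation; "contact_force": force on the tool from outside, world axes, zero at the start; "moment": the same for the moment, N m; "opening": opening from 0.0 (shut) to 1.0 (fully open).
Only numpy, scipy, OpenCV 4.12 (cv2) and the standard library are available. Lean on these libraries where they do the work, as an engineer would, in place of code of your own. Each camera call takes 0.05 s, during which the arm holds its last target.

## Working session

There is one attempt and no reset: what is moved stays moved. The work goes in short steps, Python scripts to look and compute and a tool call to move; the robot and the scene stay as the last step left them, time stands still between calls to the robot, and variables do not carry over. Pictures are saved under pics/ and viewed, and the job is handed in when it is done.

Besides the shell and the picture viewer there is one more tool, called after "Request:" as name(argument=value, ...) on one line, values as JSON. carry_out: Moves the arm, as the interface text tells. Its arguments: {"type":"object","properties":{"commands":{"type":"array","items":{"type":"array","items":{"type":"number"}}},"fingers":{"type":"number"},"grip_force":{"type":"number"}},"required":["commands"]}

```bash
mkdir -p pics; cat > h.py <<'E'
import numpy as np, cv2
from scipy.spatial.transform import Rotation as R
from plant import r
def st(): 
    s=r.get_state(); return s
def show():
    s=st(); print('t',round(s['clock'],2),'pos',np.round(s['tool_pos'],4),'rot',np.round(s['eef_rot'],4),'F',np.round(s['contact_force'],1),'open',round(s['opening'],3)); return s
def cam(sn,s=None):
    if 'extrinsics' in sn: return np.array(sn['extrinsics'])
    T=np.eye(4);T[:3,:3]=R.from_quat(s['eef_rot']).as_matrix();T[:3,3]=s['tool_pos']
    return T@np.array(sn['tool_from_camera'])
def px2w(sn,E,u,v,z):
    K=np.array(sn['intrinsics']);k=float(np.ravel(sn['k1'])[0])
    d=np.array([(u-K[0,2])/K[0,0],(v-K[1,2])/K[1,1]])
    x=d.copy()
    for _ in range(20): x=d/(1+k*(x@x))
    ray=E[:3,:3]@np.array([x[0],x[1],1]);o=E[:3,3]
    return o+ray*(z-o[2])/ray[2]
def w2px(sn,E,p):
    K=np.array(sn['intrinsics']);k=float(np.ravel(sn['k1'])[0])
    c=E[:3,:3].T@(np.array(p)-E[:3,3]);x=c[:2]/c[2];x=x*(1+k*(x@x))
    return np.array([K[0,0]*x[0]+K[0,2],K[1,1]*x[1]+K[1,2]])
E
python3 - <<'E'
from h import *
show()
for n in ['scene','top']:
    sn=r.snapshot(n); cv2.imwrite(f'pics/{n}0.png',sn['img'])
    for l in ['drive_unit','filter_wheel','hub_top','keyway_mouth','keyseat_mouth','taper_key','key_head','parts_block','filter_cube_green','filter_cube_orange','coverslip_box']:
        a=r.spot_point(sn,l)
        print(n,l,[(round(d['p'],2),np.round(d['xyz'],3).tolist(),np.round(w2px(sn,cam(sn),d['xyz'])).tolist()) for d in a[:3]])
E
```

```text
t 0.0 pos [ 0.2424 -0.5754  0.2379] rot [ 9.802e-01  1.981e-01 -2.000e-04 -9.000e-04] F [-0.5  0.   0.6] open 1.0
scene drive_unit [(0.84, [0.312, 0.14, 0.001], [259.0, 302.0]), (0.76, [0.542, 0.083, 0.001], [218.0, 221.0])]
scene filter_wheel [(0.7, [0.316, 0.134, -0.0], [260.0, 299.0]), (0.69, [0.543, 0.083, 0.002], [217.0, 221.0]), (0.38, [0.439, 0.25, -0.004], [182.0, 289.0])]
scene hub_top [(0.78, [0.538, 0.086, 0.088], [216.0, 199.0]), (0.59, [0.318, 0.137, 0.119], [260.0, 268.0])]
scene keyway_mouth [(0.87, [0.3, 0.136, 0.123], [266.0, 272.0]), (0.56, [0.532, 0.079, 0.092], [220.0, 198.0])]
scene keyseat_mouth [(0.95, [0.529, 0.085, 0.093], [219.0, 200.0]), (0.6, [0.541, 0.081, 0.001], [219.0, 222.0])]
scene taper_key [(0.6, [0.509, -0.175, 0.004], [306.0, 182.0])]
scene key_head [(0.41, [0.508, -0.173, 0.067], [308.0, 165.0]), (0.36, [0.511, -0.165, 0.0], [303.0, 184.0])]
scene parts_block [(0.91, [0.509, -0.169, -0.0], [304.0, 184.0])]
scene filter_cube_green [(0.7, [0.664, -0.156, -0.001], [263.0, 154.0])]
scene filter_cube_orange [(0.68, [0.663, -0.155, 0.002], [263.0, 154
[... 372 characters left out ...]
], [219.0, 183.0])]
top hub_top [(0.87, [0.545, 0.081, 0.092], [215.0, 177.0]), (0.76, [0.316, 0.139, 0.119], [191.0, 264.0])]
top keyway_mouth [(0.94, [0.53, 0.074, 0.092], [217.0, 183.0]), (0.81, [0.298, 0.136, 0.122], [192.0, 272.0])]
top keyseat_mouth [(0.88, [0.527, 0.083, 0.089], [214.0, 184.0]), (0.78, [0.3, 0.135, 0.118], [192.0, 271.0])]
top taper_key [(0.55, [0.511, -0.169, 0.006], [304.0, 192.0])]
top key_head [(0.4, [0.503, -0.177, 0.069], [310.0, 193.0])]
top parts_block [(0.59, [0.509, -0.173, -0.0], [306.0, 193.0])]
top filter_cube_green []
top filter_cube_orange [(0.65, [0.67, -0.156, -0.003], [299.0, 139.0])]
top coverslip_box [(0.6, [0.667, -0.261, -0.001], [334.0, 140.0])]
```

View pics/scene0.png

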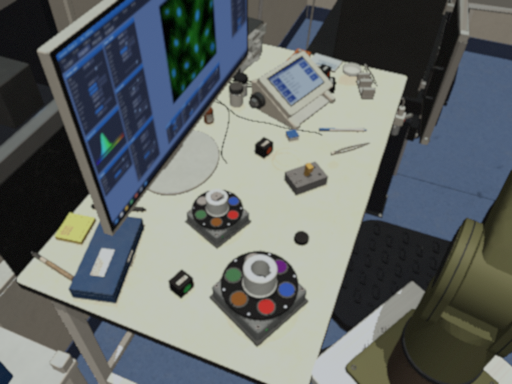

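View pics/top0.png

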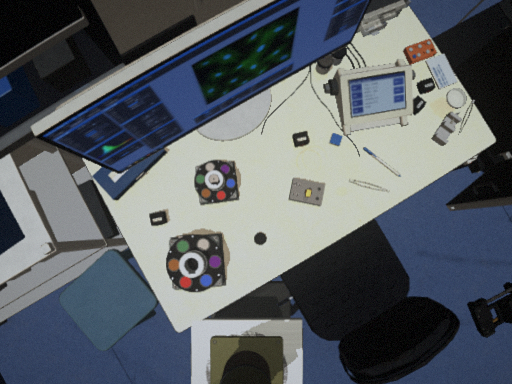

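```bash
python3 - <<'E'
import cv2
a=cv2.imread('pics/top0.png')
cv2.imwrite('pics/top0c.png',cv2.resize(a[150:215,180:335],None,fx=5,fy=5,interpolation=cv2.INTER_CUBIC))
E
```

```text
(no output)
```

View pics/top0c.png

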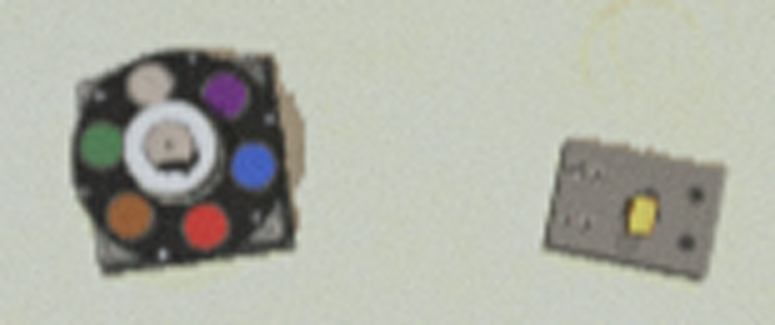

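The job's drive is the smaller one at top-view pixel (217,183), not the larger one at (192,262). The key stands in the block at (307,192), and the monitor is behind the drive. Next I'll get a closer wrist view.

```bash
cat >> h.py <<'E'
def rel(p,yaw=None,s=None):
    """tool-axes shift/turn from measured pose to world p with tool pointing down, tool x at angle yaw(deg)"""
    s=s or st(); Rt=R.from_quat(s['eef_rot']); d=Rt.inv().apply(np.array(p)-s['tool_pos'])
    out=d.tolist()
    if yaw is not None:
        c,sn=np.cos(np.radians(yaw)),np.sin(np.radians(yaw))
        Rd=R.from_matrix(np.array([[c,sn,0],[sn,-c,0],[0,0,-1]]))
        out+= (Rt.inv()*Rd).as_rotvec(degrees=True).tolist()
    return np.round(out,4)
def yawnow(s=None):
    s=s or st(); x=R.from_quat(s['eef_rot']).apply([1,0,0]); return np.degrees(np.arctan2(x[1],x[0]))
E
python3 - <<'E'
from h import *
s=show(); sn=r.snapshot('wrist'); cv2.imwrite('pics/w0.png',sn['img'])
print(np.round(sn['tool_from_camera'],3),sn['intrinsics'],sn['k1'],yawnow())
print(rel([0.50,-0.17,0.30]),rel([0.50,-0.17,0.30],0),rel([0.50,-0.17,0.30],90),rel([0.50,-0.17,0.30],-90))
E
```

```text
t 1.2 pos [ 0.2428 -0.5759  0.2387] rot [0.9802 0.1981 0.     0.    ] F [-0.1 -0.2  0.2] open 0.998
[[-0.    -0.967 -0.255  0.065]
 [ 1.    -0.     0.001  0.   ]
 [-0.001 -0.255  0.967 -0.144]
 [ 0.     0.     0.     1.   ]] [[310.68729933   0.         258.79293291]
 [  0.         310.68729933 188.37957375]
 [  0.           0.           1.        ]] -0.051717959425466725 22.852511309723383
[ 0.3947 -0.2742 -0.0613] [ 3.94700e-01 -2.74200e-01 -6.13000e-02  3.90000e-03 -1.20000e-03
  2.28525e+01] [ 3.94700e-01 -2.74200e-01 -6.13000e-02  3.80000e-03  2.00000e-03
 -6.71475e+01] [ 3.947000e-01 -2.742000e-01 -6.130000e-02  2.200000e-03 -4.300000e-03
  1.128525e+02]
```

View pics/w0.png

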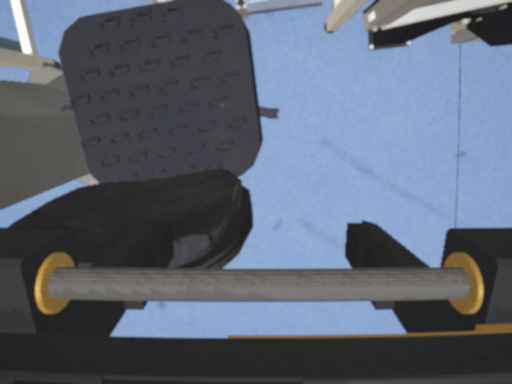

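```bash
python3 - <<'E'
from h import *
print(rel([0.47,-0.10,0.27],0))
E
```

```text
[ 3.94300e-01 -3.50300e-01 -3.13000e-02  3.90000e-03 -1.20000e-03
  2.28525e+01]
```

Request:
carry_out(commands=[[0.03,-0.03,-0.03,0,0,5],[0.07,-0.06,-0.04,0,0,10],[0.105,-0.093,-0.05,0,0,15],[0.142,-0.126,-0.05,0,0,20],[0.18,-0.16,-0.05,0,0,22.85],[0.217,-0.193,-0.05,0,0,22.85],[0.255,-0.227,-0.05,0,0,22.85],[0.292,-0.26,-0.05,0,0,22.85],[0.33,-0.293,-0.05,0,0,22.85],[0.365,-0.325,-0.04,0,0,22.85],[0.394,-0.35,-0.03,0,0,22.85],[0.394,-0.35,-0.03,0,0,22.85]])

```text
clock: 2.45
tool_pos: [0.4721, -0.0936, 0.268]
eef_rot: [1.0, 0.006, 0.0, -0.002]
contact_force: [-0.8, 0.6, -0.6]
opening: 1.0
```

```bash
python3 - <<'E'
from h import *
s=show(); sn=r.snapshot('wrist'); cv2.imwrite('pics/w1.png',cv2.resize(sn['img'],None,fx=1.5,fy=1.5,interpolation=cv2.INTER_CUBIC)); print(s['q'])
E=cam(sn,s)
for l in ['hub_top','keyway_mouth','keyseat_mouth','drive_unit','key_head','parts_block']:
    a=r.spot_point(sn,l)
    print(l,[(round(d['p'],2),np.round(d['xyz'],4).tolist(),np.round(w2px(sn,E,d['xyz'])).tolist()) for d in a[:3]])
E
```

```text
t 2.45 pos [ 0.4721 -0.0936  0.268 ] rot [ 1.0e+00  5.6e-03  4.0e-04 -1.9e-03] F [-0.8  0.6 -0.6] open 1.0
[ 0.17240718  0.46046949 -0.10463691  1.95182679  0.06380473  0.73197948
 -1.52840201]
hub_top [(0.8, [0.54, 0.084, 0.0988], [81.0, 104.0])]
keyway_mouth [(0.65, [0.5335, 0.0753, 0.0919], [94.0, 110.0])]
keyseat_mouth [(0.67, [0.5286, 0.0838, 0.0914], [87.0, 115.0]), (0.19, [0.5418, 0.0839, 0.0921], [85.0, 102.0])]
drive_unit [(0.74, [0.3196, 0.1381, -0.0005], [102.0, 258.0]), (0.67, [0.5403, 0.0794, 0.0039], [125.0, 104.0])]
key_head [(0.76, [0.5049, -0.1687, 0.0676], [327.0, 138.0])]
parts_block [(0.78, [0.5153, -0.1804, 0.002], [326.0, 126.0]), (0.33, [0.5109, -0.1766, 0.0071], [324.0, 129.0])]
```

View pics/w1.png

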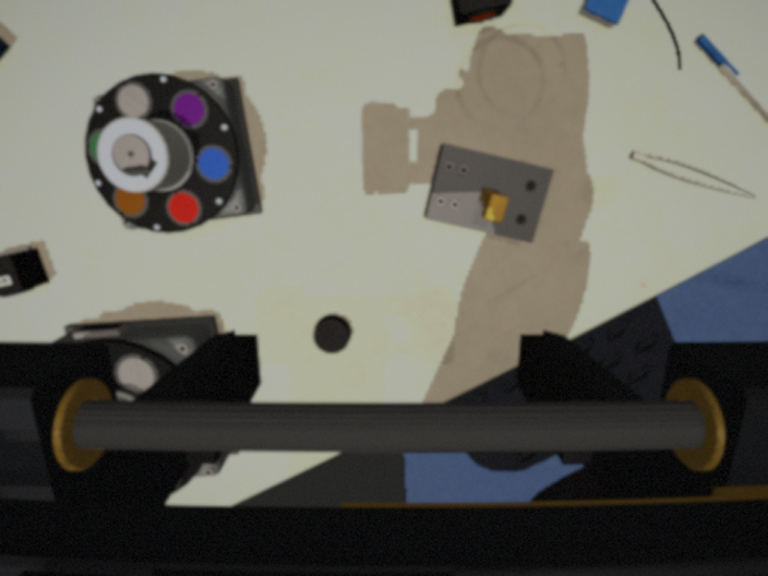

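```bash
python3 - <<'E'
from h import *
a=r.snapshot('scene');b=r.snapshot('top')
print(np.round(cam(a)[:3,3],2),np.round(cam(b)[:3,3],2))
def tri(p,q):
    A=[];B=[]
    M=np.zeros((3,3));v=np.zeros(3)
    for sn,u in((a,p),(b,q)):
        o=cam(sn)[:3,3];d=px2w(sn,cam(sn),*u,0.0)-o;d/=np.linalg.norm(d)
        P=np.eye(3)-np.outer(d,d);M+=P;v+=P@o
    return np.linalg.solve(M,v)
print('BL',tri((113,225),(100,165)),'TL',tri((58,25),(40,130)),'base',px2w(b,cam(b),232,115,0))
for z in (0.1,0.15,0.2,0.3): print(z,px2w(b,cam(b),160,148,z),px2w(b,cam(b),250,105,z))
cv2.imwrite('pics/mon.png',np.hstack([cv2.resize(a['img'][100:260,20:270],None,fx=1.6,fy=1.6),cv2.resize(b['img'][50:210,30:280],None,fx=1.6,fy=1.6)]))
s=show();print(rel([0.49,0.08,0.24],0))
E
```

```text
[-0.07  0.48  0.9 ] [ 0.41 -0.03  1.14]
BL [0.55013233 0.33997771 0.18558236] TL [0.5606787  0.30546014 0.56791894] base [0.74246022 0.04052484 0.        ]
0.1 [0.6244466  0.22869243 0.1       ] [ 0.74089734 -0.01448413  0.1       ]
0.15 [0.61414209 0.21625021 0.15      ] [ 0.72500636 -0.01526049  0.15      ]
0.2 [0.60383758 0.20380799 0.2       ] [ 0.70911538 -0.01603685  0.2       ]
0.3 [0.58322855 0.17892355 0.3       ] [ 0.67733342 -0.01758957  0.3       ]
t 2.9 pos [ 0.4696 -0.1016  0.2689] rot [ 1.0e+00 -1.1e-03  2.0e-04  2.0e-04] F [ 0.5  0.1 -0.3] open 1.0
[ 0.02   -0.1817  0.0289  0.0273 -0.0182 -0.1294]
```

View pics/mon.png

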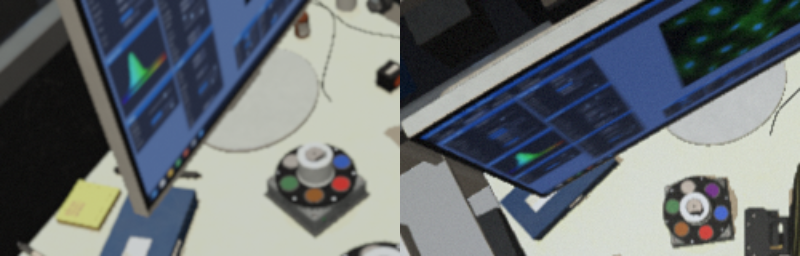

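Request:
carry_out(commands=[[0.01,-0.045,0.01,0,0,0],[0.02,-0.09,0.02,0,0,0],[0.02,-0.135,0.03,0,0,0],[0.02,-0.18,0.03,0,0,0],[0.02,-0.182,0.03,0,0,0],[0.02,-0.182,0.03,0,0,0],[0.02,-0.182,0.03,0,0,0]])

```text
clock: 3.6
tool_pos: [0.4899, 0.0796, 0.2388]
eef_rot: [1.0, -0.001, 0.0, 0.001]
contact_force: [0.3, 0.2, 0.3]
opening: 0.997
```

```bash
python3 - <<'E'
from h import *
s=show(); sn=r.snapshot('wrist'); cv2.imwrite('pics/w2raw.png',sn['img'])
np.savez('w2.npz',E=cam(sn,s),K=sn['intrinsics'],k1=sn['k1'])
print(s['q'])
E=cam(sn,s)
for l in ['hub_top','keyway_mouth','keyseat_mouth','drive_unit']:
    a=r.spot_point(sn,l)
    print(l,[(round(d['p'],2),np.round(d['xyz'],4).tolist(),np.round(w2px(sn,E,d['xyz'])).tolist()) for d in a[:3]])
c=w2px(sn,E,[0.54,0.082,0.09]).astype(int);print(c)
y0=max(0,c[1]-75);x0=max(0,c[0]-100);print(x0,y0)
cv2.imwrite('pics/w2.png',cv2.resize(sn['img'][y0:y0+150,x0:x0+200],None,fx=4,fy=4,interpolation=cv2.INTER_CUBIC))
E
```

```text
t 3.6 pos [0.4899 0.0796 0.2388] rot [ 1.0e+00 -1.3e-03  0.0e+00  6.0e-04] F [0.3 0.2 0.3] open 0.997
[-0.20597967  0.52127555 -0.07530524  1.94937144  0.06210622  0.67344286
 -1.89328915]
hub_top [(0.78, [0.3145, 0.1402, 0.1196], [200.0, 349.0]), (0.62, [0.5395, 0.0833, 0.097], [254.0, 125.0])]
keyway_mouth [(0.59, [0.533, 0.0756, 0.0907], [262.0, 132.0])]
keyseat_mouth [(0.68, [0.5288, 0.0826, 0.0897], [255.0, 136.0])]
drive_unit [(0.69, [0.5425, 0.0804, -0.0], [257.0, 118.0])]
[255 123]
155 48
```

View pics/w2.png

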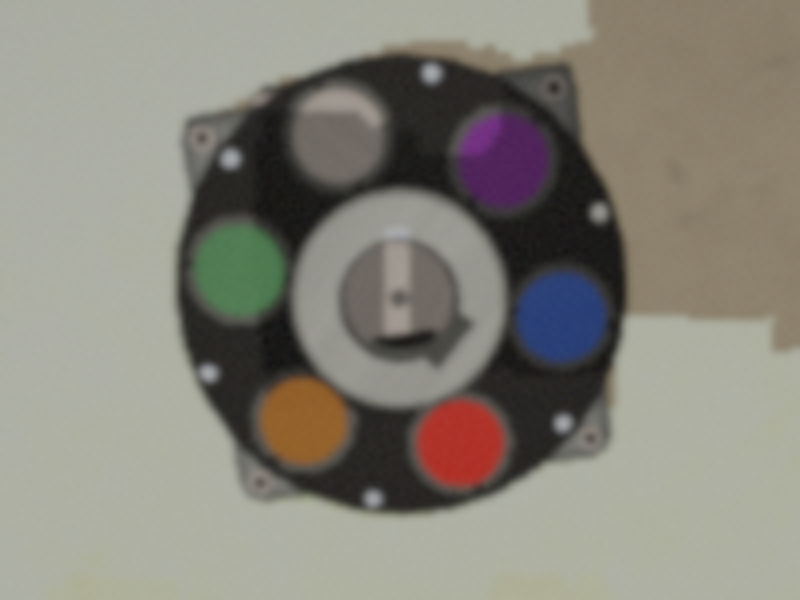

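Close-up, drawn at 4x. The hub is centred at crop (400,298), the shaft's keyseat crescent is at (405,340), and the hub keyway's dark notch is at (455,340), about 45° counter-clockwise. I'll rectify this view and measure it.

```bash
cat >> h.py <<'E'
def rect(img,sn,E,cx,cy,z,half=0.045,ppm=8):
    """rectified plane z: image up=+x, left=+y; ppm px per mm"""
    n=int(half*2000*ppm/2)*2
    g=np.arange(n)/ (ppm*1000)-half
    X=cx-g[:,None]+0*g[None,:]; Y=cy-g[None,:]+0*g[:,None]
    K=np.array(sn['intrinsics']);k=float(np.ravel(sn['k1'])[0])
    P=np.stack([X,Y,np.full_like(X,z)],-1)-E[:3,3]
    C=P@E[:3,:3]; x=C[...,:2]/C[...,2:]; f=1+k*(x**2).sum(-1,keepdims=True); x=x*f
    return cv2.remap(img,(K[0,0]*x[...,0]+K[0,2]).astype(np.float32),(K[1,1]*x[...,1]+K[1,2]).astype(np.float32),cv2.INTER_CUBIC)
E
python3 - <<'E'
from h import *
d=dict(np.load('w2.npz')); sn={'intrinsics':d['K'],'k1':d['k1']};E=d['E'];img=cv2.imread('pics/w2raw.png')
def pc(x,y): return x/4+155-.375, y/4+48-.375
scr=[px2w(sn,E,*pc(*p),0.045) for p in [(202,138),(553,88),(590,438),(261,481)]]
print(np.round(scr,4)); c=np.mean(scr,0);print('centre if z=.045',c)
for i in range(4):
    v=scr[(i+1)%4]-scr[i]; print(np.linalg.norm(v),(np.degrees(np.arctan2(v[1],v[0]))+45)%90-45)
cx,cy=0.54,0.082
im=rect(img,sn,E,cx,cy,0.092,0.036,10)
cv2.imwrite('pics/r2.png',im)
fl=[px2w(sn,E,*pc(*p),0.053) for p in [(340,136),(503,160),(562,317),(460,442),(303,421),(239,270)]]
print('filters centre',np.mean(fl,0))
E
```

```text
[[0.5806 0.1343 0.045 ]
 [0.5927 0.0434 0.045 ]
 [0.5016 0.0312 0.045 ]
 [0.4899 0.1219 0.045 ]]
centre if z=.045 [0.54122265 0.08269908 0.045     ]
0.09168818973351242 7.549466630750629
0.09185897488800385 7.647537683867029
0.09141330123832551 7.3737780188242255
0.09157955758651762 7.82008781053014
filters centre [0.54104704 0.08271856 0.053     ]
```

View pics/r2.png

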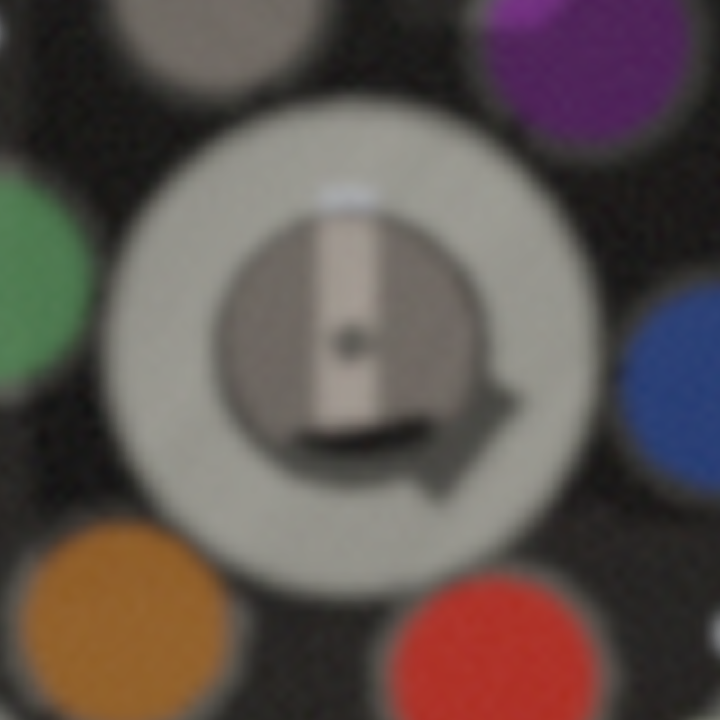

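```bash
python3 - <<'E'
from h import *
print(rel([0.5412,0.0828,0.14],51),rel([0.5412,0.0828,0.061],51))
E
```

```text
[ 5.12000e-02 -2.80000e-03  9.88000e-02  2.93000e-02  3.00000e-04
 -5.11363e+01] [ 5.11000e-02 -2.80000e-03  1.77800e-01  2.93000e-02  3.00000e-04
 -5.11363e+01]
```

Request:
carry_out(commands=[[0.01,0,0.02,0,0,-8],[0.02,-0.001,0.04,0,0,-16],[0.03,-0.002,0.06,0,0,-24],[0.04,-0.003,0.075,0,0,-32],[0.051,-0.003,0.09,0,0,-40],[0.051,-0.003,0.095,0,0,-48],[0.051,-0.003,0.1,0,0,-51],[0.051,-0.003,0.1,0,0,-51],[0.051,-0.003,0.1,0,0,-51]])

```text
clock: 4.75
tool_pos: [0.541, 0.084, 0.1388]
eef_rot: [0.903, 0.429, -0.0, 0.0]
contact_force: [-0.3, -0.4, -0.4]
opening: 0.996
```

```bash
python3 - <<'E'
from h import *
s=show(); print(s['q'],yawnow(),rel([0.5412,0.0828,0.061],51))
a=r.snapshot('scene'); b=r.snapshot('wrist')
cv2.imwrite('pics/s3.png',np.hstack([cv2.resize(a['img'][130:260,130:300],None,fx=2.3,fy=2.3),cv2.resize(b['img'],(399,299))]))
E
```

```text
t 4.75 pos [0.541  0.084  0.1388] rot [ 9.031e-01  4.295e-01 -0.000e+00  1.000e-04] F [-0.3 -0.4 -0.4] open 0.996
[-0.06482969  0.74323358 -0.29026031  1.88848509  0.37188682  0.56261689
 -1.28297109] 50.868154987018386 [-0.0008  0.0009  0.0778  0.0059  0.0079 -0.1318]
```

View pics/s3.png

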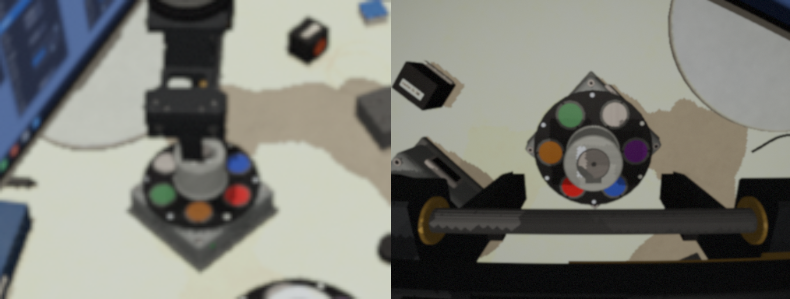

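The gripper is centred over the hub and clear of the monitor. Next I go down and close gently.

Request:
carry_out(commands=[[0,0.001,0.02,0,0,0],[-0.001,0.001,0.04,0,0,0],[-0.001,0.001,0.06,0,0,0],[-0.001,0.001,0.072,0,0,0],[-0.001,0.001,0.078,0,0,0],[-0.001,0.001,0.078,0,0,0],[-0.001,0.001,0.078,0,0,0]], fingers=0)

```text
clock: 5.55
tool_pos: [0.5415, 0.0833, 0.0613]
eef_rot: [0.903, 0.43, 0.001, 0.0]
contact_force: [0.3, -0.8, 0.4]
opening: 1.002
```

Request:
carry_out(commands=[[0,0,0,0,0,0],[0,0,0,0,0,0],[0,0,0,0,0,0],[0,0,0,0,0,0],[0,0,0,0,0,0],[0,0,0,0,0,0],[0,0,0,0,0,0],[0,0,0,0,0,0]], fingers=255, grip_force=20)

```text
clock: 6.35
tool_pos: [0.5408, 0.0834, 0.0608]
eef_rot: [0.903, 0.431, -0.0, -0.0]
contact_force: [-1.9, 0.9, 2.6]
opening: 0.555
```

```bash
python3 - <<'E'
from h import *
s=show(); print(s['moment'],yawnow())
E
```

```text
t 6.35 pos [0.5408 0.0834 0.0608] rot [ 9.025e-01  4.306e-01 -1.000e-04 -1.000e-04] F [-1.9  0.9  2.6] open 0.555
[ 0.17154584  0.300635   -0.03925432] 51.01415726454524
```

Request:
carry_out(commands=[[0,0,0,0,0,2],[0,0,0,0,0,6],[0,0,0,0,0,10],[0,0,0,0,0,14.5],[0,0,0,0,0,19],[0,0,0,0,0,23.5],[0,0,0,0,0,28],[0,0,0,0,0,32.5],[0,0,0,0,0,37],[0,0,0,0,0,41],[0,0,0,0,0,43.7],[0,0,0,0,0,43.7]])

```text
clock: 7.55
tool_pos: [0.5407, 0.0834, 0.0608]
eef_rot: [0.998, 0.063, -0.0, 0.0]
contact_force: [-1.7, 0.9, 3.2]
opening: 0.555
```

```bash
python3 - <<'E'
from h import *
s=show(); print(s['moment'],yawnow())
sn=r.snapshot('wrist');E=cam(sn,s)
cv2.imwrite('pics/r4.png',rect(sn['img'],sn,E,0.5412,0.0828,0.092,0.045,8))
E
```

```text
t 7.55 pos [0.5407 0.0834 0.0608] rot [ 9.98e-01  6.32e-02 -2.00e-04  0.00e+00] F [-1.7  0.9  3.2] open 0.555
[ 0.4000213   0.52407841 -0.08608819] 7.246860420447889
```

View pics/r4.png

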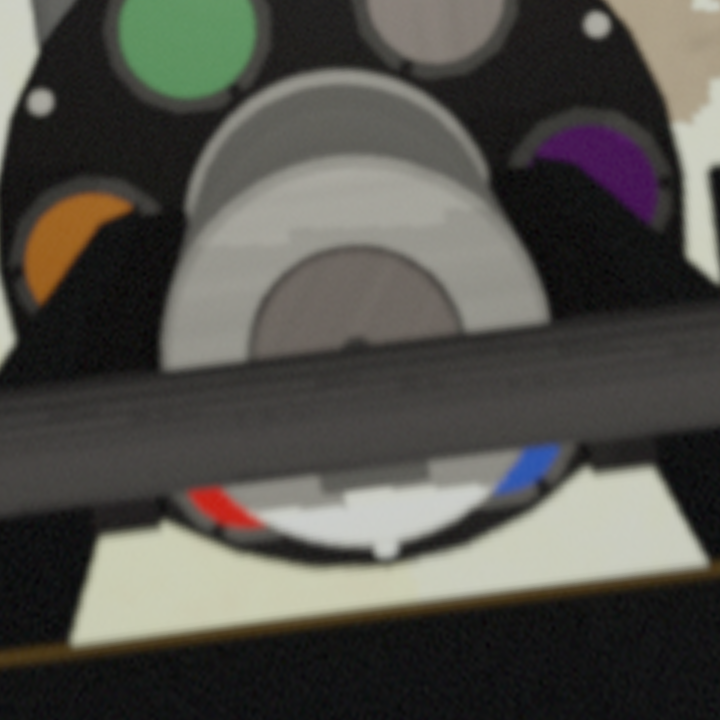

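The wheel has turned with the hub. Next I release, rise and measure the alignment.

Request:
carry_out(commands=[[0,0,0,0,0,0],[0,0,0,0,0,0],[0,0,0,0,0,0],[0,0,-0.03,0,0,0],[0,0,-0.07,0,0,0],[-0.01,0,-0.11,0,0,0],[-0.03,0,-0.14,0,0,0],[-0.045,0,-0.15,0,0,0],[-0.045,0,-0.15,0,0,0],[-0.045,0,-0.15,0,0,0]], fingers=0)

```text
clock: 8.6
tool_pos: [0.497, 0.0773, 0.2106]
eef_rot: [0.998, 0.064, 0.0, 0.0]
contact_force: [-0.8, 0.7, -0.3]
opening: 1.004
```

```bash
python3 - <<'E'
from h import *
s=show(); print(yawnow())
sn=r.snapshot('wrist');E=cam(sn,s)
np.savez('w5.npz',E=E,K=sn['intrinsics'],k1=sn['k1']);cv2.imwrite('pics/w5raw.png',sn['img'])
cv2.imwrite('pics/r5.png',rect(sn['img'],sn,E,0.5412,0.0828,0.092,0.03,12))
cv2.imwrite('pics/r5d.png',rect(sn['img'],sn,E,0.5412,0.0828,0.053,0.065,5.5))
E
```

```text
t 8.6 pos [0.497  0.0773 0.2106] rot [9.98e-01 6.36e-02 4.00e-04 0.00e+00] F [-0.8  0.7 -0.3] open 1.004
7.295823064893945
```

View pics/r5.png

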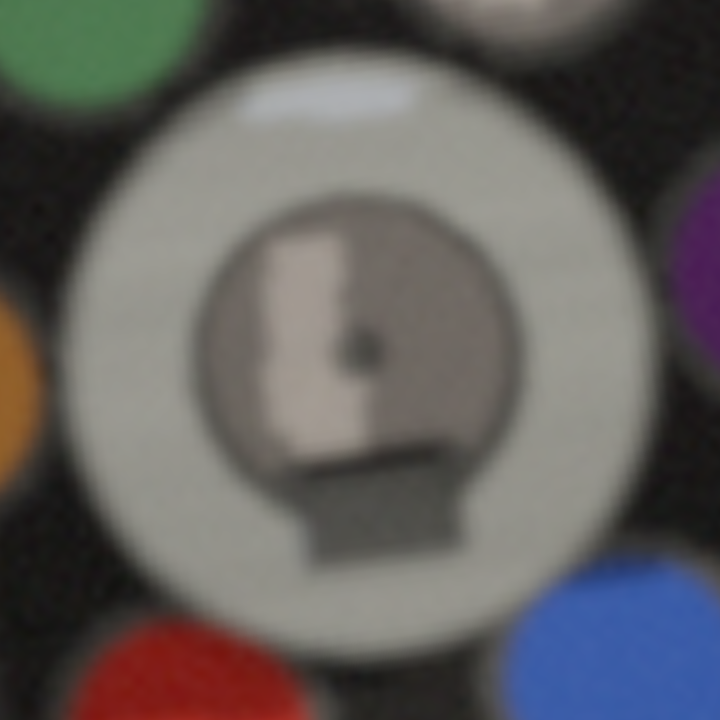

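View pics/r5d.png

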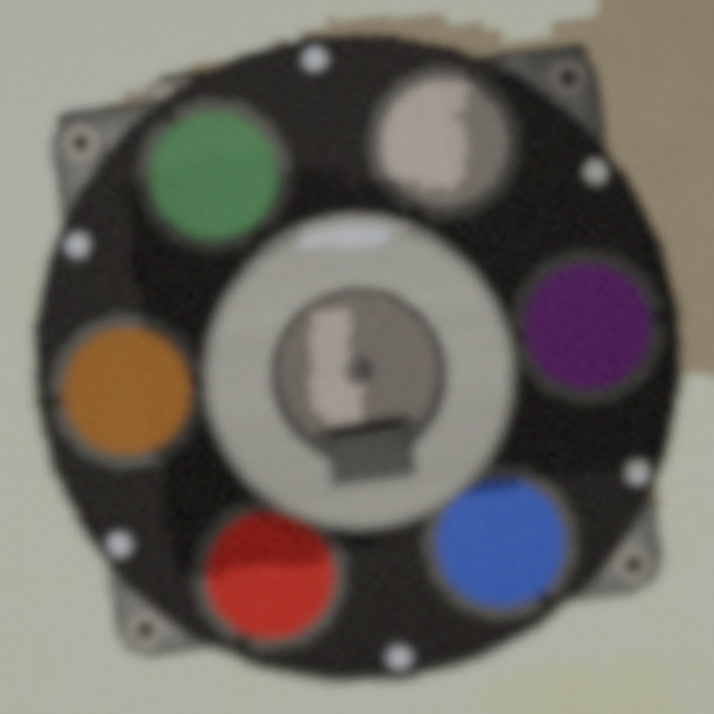

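Keyway at 7 to 9°, wheel dots at 8.0°, drive at 7.6°, so the wheel is aligned within about 1°. Next is the key.

```bash
python3 - <<'E'
from h import *
print(rel([0.46,-0.17,0.20],-9))
E
```

```text
[-6.82000e-02  2.40700e-01  1.01000e-02  7.80000e-03 -7.10000e-03
  1.62955e+01]
```

Request:
carry_out(commands=[[-0.01,0.04,0,0,0,3],[-0.023,0.08,0,0,0,6],[-0.036,0.125,0,0,0,9],[-0.05,0.17,0,0,0,12],[-0.06,0.21,0.005,0,0,14.5],[-0.066,0.23,0.01,0,0,16.3],[-0.068,0.24,0.01,0,0,16.3],[-0.068,0.24,0.01,0,0,16.3],[-0.068,0.24,0.01,0,0,16.3]])

```text
clock: 9.55
tool_pos: [0.4602, -0.1678, 0.2004]
eef_rot: [0.997, -0.077, -0.0, -0.001]
contact_force: [0.6, 1.2, -0.5]
opening: 1.0
```

```bash
python3 - <<'E'
from h import *
s=show(); print(yawnow())
sn=r.snapshot('wrist');E=cam(sn,s)
np.savez('w6.npz',E=E,K=sn['intrinsics'],k1=sn['k1']);cv2.imwrite('pics/w6raw.png',sn['img'])
for l in ['key_head','taper_key','parts_block']:
    a=r.spot_point(sn,l)
    print(l,[(round(d['p'],2),np.round(d['xyz'],4).tolist(),np.round(w2px(sn,E,d['xyz'])).tolist()) for d in a[:3]])
A=rect(sn['img'],sn,E,0.508,-0.172,0.068,0.022,18)
B=rect(sn['img'],sn,E,0.508,-0.172,0.030,0.06,6)
cv2.imwrite('pics/r6.png',A);cv2.imwrite('pics/r6b.png',B)
E
```

```text
t 9.55 pos [ 0.4602 -0.1678  0.2004] rot [ 9.97e-01 -7.72e-02 -0.00e+00 -6.00e-04] F [ 0.6  1.2 -0.5] open 1.0
-8.854264631039028
key_head [(0.83, [0.501, -0.1713, 0.0648], [255.0, 135.0])]
taper_key [(0.68, [0.5102, -0.1768, 0.006], [260.0, 121.0])]
parts_block [(0.59, [0.5144, -0.1785, 0.0024], [261.0, 117.0])]
```

View pics/r6.png

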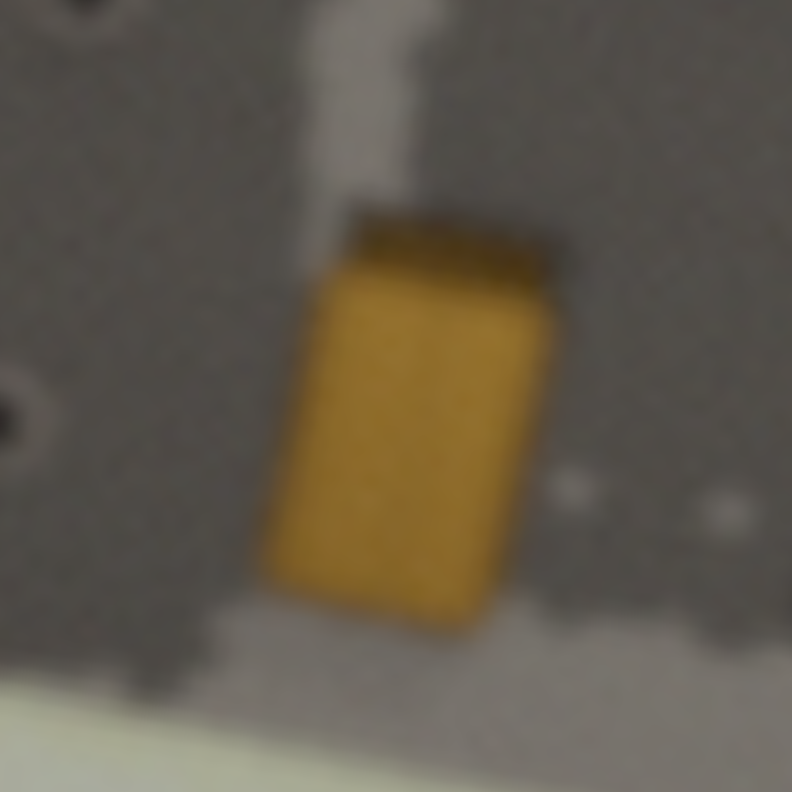

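View pics/r6b.png

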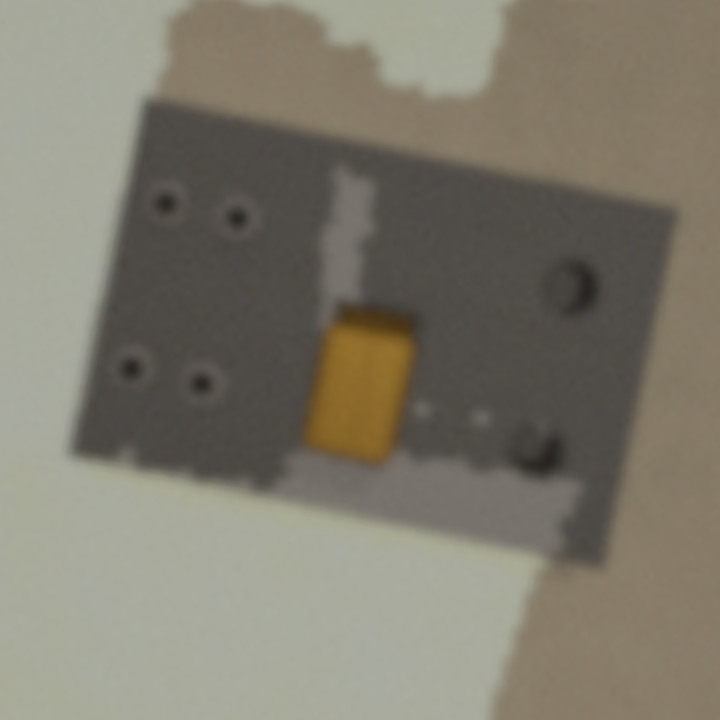

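The block and key are at yaw -12.1°. The brass head's top is at (408,447) in the 18 px/mm crop, which gives (0.5052, -0.1727). The head seems to overhang toward block -x, which I'll confirm after lifting.

```bash
python3 - <<'E'
from h import *
print(rel([0.5052,-0.1727,0.10],-12.1),rel([0.5052,-0.1727,0.044],-12.1))
E
```

```text
[ 4.5400e-02 -2.0000e-03  1.0080e-01 -3.3600e-02 -1.5000e-02  3.2695e+00] [ 4.5400e-02 -2.0000e-03  1.5680e-01 -3.3600e-02 -1.5000e-02  3.2695e+00]
```

Request:
carry_out(commands=[[0.012,-0.001,0.02,0,0,1],[0.024,-0.001,0.045,0,0,2],[0.036,-0.002,0.07,0,0,3.3],[0.045,-0.002,0.09,0,0,3.3],[0.0455,-0.002,0.1,0,0,3.3],[0.0455,-0.002,0.1,0,0,3.3],[0.0455,-0.002,0.1,0,0,3.3]])

```text
clock: 10.45
tool_pos: [0.5044, -0.1742, 0.1013]
eef_rot: [0.994, -0.107, -0.0, 0.0]
contact_force: [-0.7, 0.3, -0.8]
opening: 1.0
```

```bash
python3 - <<'E'
from h import *
s=show(); print(yawnow(),rel([0.5052,-0.1727,0.044],-12.1))
sn=r.snapshot('wrist');s2=show();E=cam(sn,s)
cv2.imwrite('pics/w7.png',sn['img'])
E
```

```text
t 10.45 pos [ 0.5044 -0.1742  0.1013] rot [ 0.9943 -0.1069 -0.      0.    ] F [-0.7  0.3 -0.8] open 1.0
-12.279003711998365 [ 0.0005 -0.0016  0.0573  0.0061  0.0046 -0.179 ]
t 10.5 pos [ 0.5047 -0.1744  0.1016] rot [ 9.943e-01 -1.071e-01  4.000e-04  1.000e-04] F [ 0.3 -0.2  0.6] open 0.998
```

View pics/w7.png

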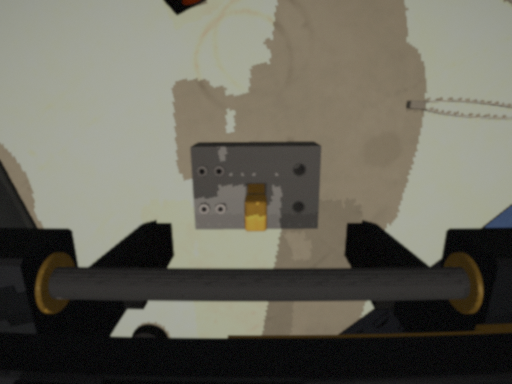

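Request:
carry_out(commands=[[0.0005,-0.0013,0.02,0,0,0],[0.0005,-0.0013,0.04,0,0,0],[0.0005,-0.0013,0.053,0,0,0],[0.0005,-0.0013,0.057,0,0,0],[0.0005,-0.0013,0.057,0,0,0],[0.0005,-0.0013,0.057,0,0,0]])

```text
clock: 11.1
tool_pos: [0.5059, -0.1734, 0.0444]
eef_rot: [0.994, -0.107, 0.001, 0.0]
contact_force: [0.6, 0.2, 0.4]
opening: 1.0
```

Request:
carry_out(commands=[[0,0,0,0,0,0],[0,0,0,0,0,0],[0,0,0,0,0,0],[0,0,0,0,0,0],[0,0,0,0,0,0],[0,0,0,0,0,0],[0,0,0,0,0,0],[0,0,0,0,0,0],[0,0,0,0,0,0],[0,0,0,0,0,0]], fingers=255, grip_force=30)

```text
clock: 12.1
tool_pos: [0.5055, -0.1733, 0.0437]
eef_rot: [0.994, -0.107, 0.0, 0.0]
contact_force: [0.1, -0.5, -0.8]
opening: 0.157
```

```bash
python3 - <<'E'
from h import *
s=show();print(yawnow(),s['moment'])
sn=r.snapshot('scene');cv2.imwrite('pics/s8.png',cv2.resize(sn['img'][110:230,240:370],None,fx=5,fy=5,interpolation=cv2.INTER_CUBIC))
E
```

```text
t 12.1 pos [ 0.5055 -0.1733  0.0437] rot [ 0.9942 -0.1071  0.      0.    ] F [ 0.1 -0.5 -0.8] open 0.157
-12.297668938288504 [0.03002001 0.02494219 0.03586886]
```

View pics/s8.png

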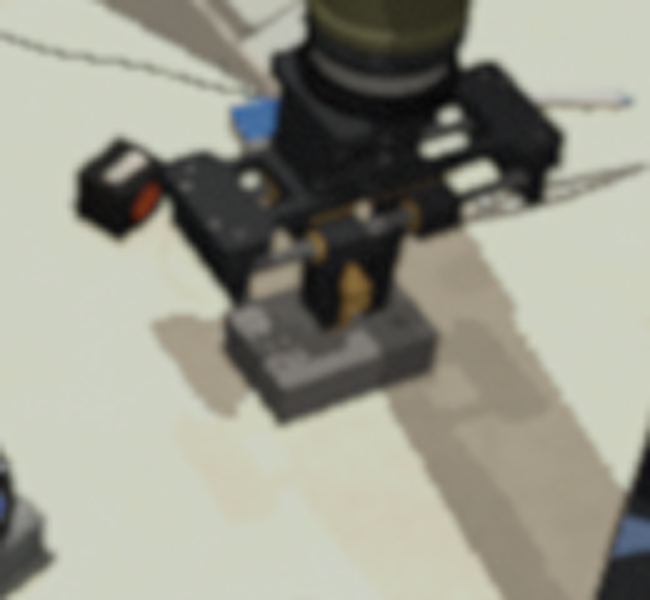

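Request:
carry_out(commands=[[0,0,-0.008,0,0,0],[0,0,-0.016,0,0,0],[0,0,-0.03,0,0,0],[0,0,-0.05,0,0,0],[0,0,-0.075,0,0,0],[0,0,-0.1,0,0,0],[0,0,-0.125,0,0,0],[0,0,-0.14,0,0,0],[0,0,-0.14,0,0,0],[0,0,-0.14,0,0,0]])

```text
clock: 13.15
tool_pos: [0.5053, -0.1732, 0.1842]
eef_rot: [0.994, -0.107, 0.0, 0.0]
contact_force: [0.2, -0.2, -1.1]
opening: 0.156
```

```bash
python3 - <<'E'
from h import *
s=show();print(yawnow(),s['moment'],s['q'])
sn=r.snapshot('scene');w=r.snapshot('wrist');E=cam(w,s)
np.savez('w9.npz',E=E,K=w['intrinsics'],k1=w['k1']);cv2.imwrite('pics/w9raw.png',w['img'])
c=w2px(sn,cam(sn),s['tool_pos']-np.array([0,0,.02])).astype(int);print(c)
A=cv2.resize(sn['img'][c[1]-40:c[1]+40,c[0]-40:c[0]+40],(400,400),interpolation=cv2.INTER_CUBIC)
B=cv2.resize(w['img'][150:260,200:310],(400,400),interpolation=cv2.INTER_CUBIC)
cv2.imwrite('pics/s9.png',np.hstack([A,B]))
print(rel([0.5165,0.081,0.18],7.6))
E
```

```text
t 13.15 pos [ 0.5053 -0.1732  0.1842] rot [ 9.942e-01 -1.071e-01  3.000e-04  1.000e-04] F [ 0.2 -0.2 -1.1] open 0.156
-12.299598258058259 [ 0.01892472 -0.00649455 -0.00173031] [ 0.26450732  0.64653414 -0.03368789  1.90181092  0.03639052  0.59315247
 -1.57801494]
[313 135]
[-4.26000e-02 -2.50700e-01  3.20000e-03 -1.72000e-02  9.41000e-02
 -1.98935e+01]
```

View pics/s9.png

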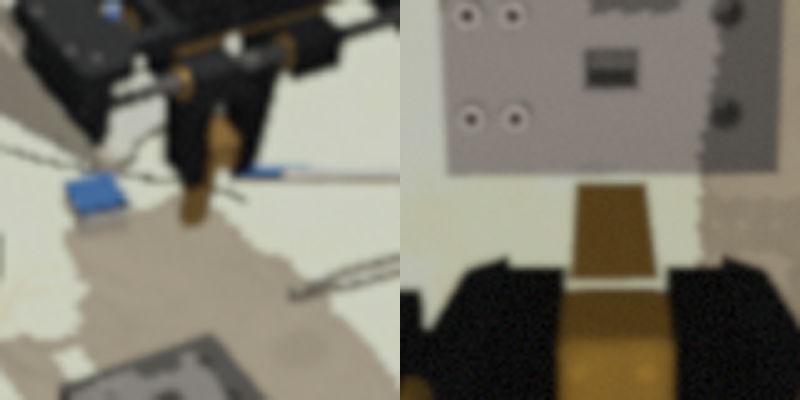

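```bash
python3 - <<'E'
from h import *
d=dict(np.load('w9.npz')); sn={'intrinsics':d['K'],'k1':d['k1']};E=d['E']
s=st();T=np.array(s['tool_pos']);Rt=R.from_quat(s['eef_rot'])
def f(u,v,dz):
    p=px2w(sn,E,200+u*.275-.36,150+v*.275-.36,T[2]+dz); return np.round(Rt.inv().apply(p-T)*1000,2)
for dz in(-.040,): print('foot bottom edge L,R',f(178,183,dz),f(248,183,dz))
for dz in (-.040+.046,): print('shank top L,R',f(172,276,dz),f(257,276,dz))
print('head bottom +x', f(165,290,.006),f(268,290,.006),'head top +x',f(158,338,.024),f(276,338,.024))
img=cv2.imread('pics/w9raw.png')
cv2.imwrite('pics/w9c.png',cv2.resize(img[185:265,225:295],None,fx=8,fy=7.5,interpolation=cv2.INTER_CUBIC))
E
```

```text
foot bottom edge L,R [ 9.87 -5.9  39.98] [ 9.87  6.09 39.98]
shank top L,R [10.92 -5.25 -6.02] [10.91  5.94 -6.02]
head bottom +x [ 8.94 -6.2  -6.01] [ 8.93  7.41 -6.01] head top +x [ 10.26  -6.24 -24.02] [ 10.25   7.51 -24.02]
```

View pics/w9c.png

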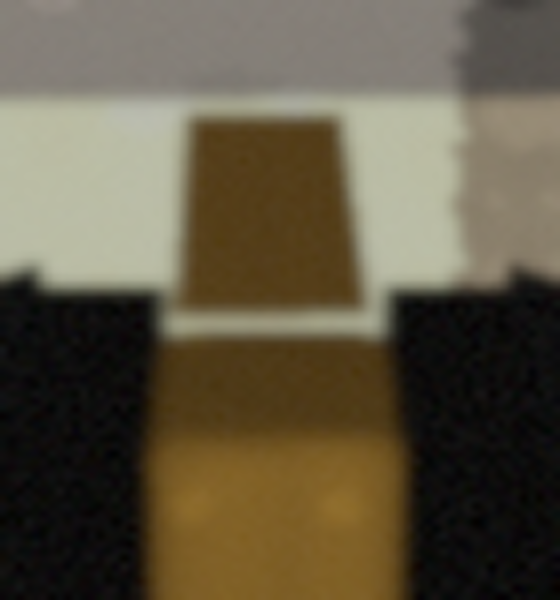

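The flat +x face is flush with the head (both about 9.9 mm in tool x), and the head overhangs -x. That confirms the key's orientation, with its origin at tool x of about +6.4 mm. Next I carry it over the keyseat.

```bash
python3 - <<'E'
from h import *
print(rel([0.5227,0.0803,0.165],7.6))
E
```

```text
[-3.63000e-02 -2.51300e-01  1.82000e-02 -1.72000e-02  9.41000e-02
 -1.98935e+01]
```

Request:
carry_out(commands=[[-0.004,-0.03,0,0,0,-2],[-0.01,-0.07,0,0,0,-5],[-0.016,-0.11,0,0,0,-8],[-0.022,-0.15,0,0,0,-11],[-0.028,-0.19,0,0,0,-14],[-0.033,-0.22,0.005,0,0,-17],[-0.036,-0.24,0.01,0,0,-19.9],[-0.0363,-0.2513,0.018,0,0,-19.9],[-0.0363,-0.2513,0.018,0,0,-19.9],[-0.0363,-0.2513,0.018,0,0,-19.9],[-0.0363,-0.2513,0.018,0,0,-19.9]])

```text
clock: 14.35
tool_pos: [0.5235, 0.078, 0.1657]
eef_rot: [0.998, 0.065, -0.0, 0.001]
contact_force: [0.7, -0.3, -1.3]
opening: 0.153
```

```bash
cat > look.py <<'E'
from h import *
import sys
n=sys.argv[1]
s=show();print('yaw',yawnow(),'M',np.round(s['moment'],2))
w=r.snapshot('wrist');E=cam(w,s)
np.savez(n+'.npz',E=E,K=w['intrinsics'],k1=w['k1']);cv2.imwrite(f'pics/{n}raw.png',w['img'])
cv2.imwrite(f'pics/{n}.png',cv2.resize(w['img'][130:245,200:320],None,fx=6,fy=5.2,interpolation=cv2.INTER_CUBIC))
E
python3 look.py w10; python3 -c "
from h import *
print(rel([0.5227,0.0803,0.165],7.6))"
```

```text
t 14.35 pos [0.5235 0.078  0.1657] rot [ 9.979e-01  6.470e-02 -2.000e-04  7.000e-04] F [ 0.7 -0.3 -1.3] open 0.153
yaw 7.416129011502098 M [ 0.01  0.02 -0.03]
[-0.0006 -0.0022  0.0008  0.0665  0.0118 -0.172 ]
```

View pics/w10.png

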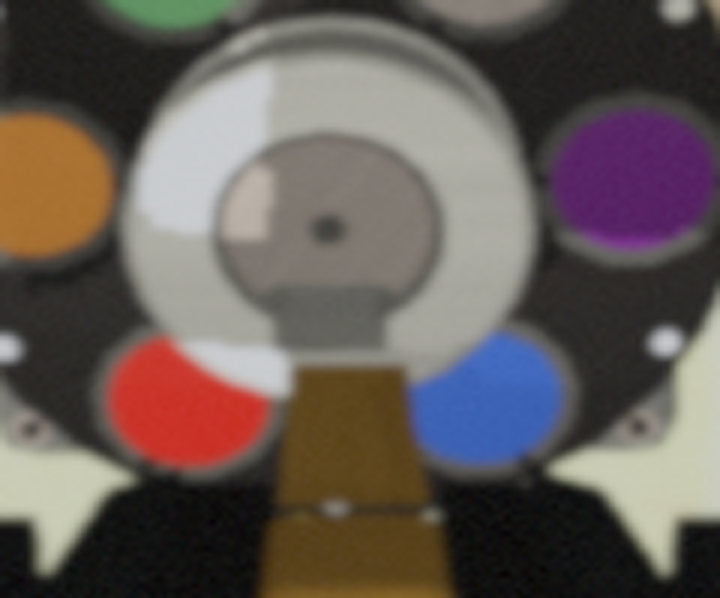

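```bash
cat > meas.py <<'E'
from h import *
import sys
n=sys.argv[1]; d=dict(np.load(n+'.npz')); sn={'intrinsics':d['K'],'k1':d['k1']};E=d['E']
s=st(); Tfc=np.array(r.snapshot('wrist')['tool_from_camera']) if 0 else None
def mk(T,Rt):
    def f(u,v,z): return np.round(Rt.inv().apply(px2w(sn,E,200+u/6-.42,130+v/5.2-.4,z)-T)*1000,2)
    return f
f=mk(np.array(s['tool_pos']),R.from_quat(s['eef_rot']))
E
python3 - <<'E'
import sys;sys.argv=['','w10']
exec(open('meas.py').read())
zt=s['tool_pos'][2]
print('foot L,R',f(295,367,zt-.04),f(406,367,zt-.04))
print('keyseat floor edge L,R (z.093)',f(272,288,.093),f(390,288,.093))
print('keyway outer floor L,R (z.092)',f(275,349,.092),f(386,349,.092))
print('hub L,R',f(122,225,.092),f(538,225,.092),'shaft L R',f(215,228,.093),f(442,228,.093))
print('shaft top,bot?',f(328,133,.093),'dot',f(328,229,.093))
E
```

```text
foot L,R [ 9.18 -5.55 39.99] [ 9.17  5.89 40.  ]
keyseat floor edge L,R (z.093) [10.62 -9.29 72.77] [10.61  4.86 72.78]
keyway outer floor L,R (z.092) [ 1.54 -9.07 73.77] [ 1.53  4.44 73.79]
hub L,R [ 19.33 -27.14  73.74] [19.29 22.51 73.8 ] shaft L R [ 19.11 -15.96  72.76] [19.09 11.   72.79]
shaft top,bot? [32.2  -2.49 72.77] dot [18.96 -2.54 72.77]
```

Request:
carry_out(commands=[[0.0003,-0.0012,0,0,0,-0.15],[0.0003,-0.0024,0.01,0,0,-0.15],[0.0003,-0.0024,0.02,0,0,-0.15],[0.0003,-0.0024,0.027,0,0,-0.15],[0.0003,-0.0024,0.029,0,0,-0.15],[0.0003,-0.0024,0.029,0,0,-0.15],[0.0003,-0.0024,0.029,0,0,-0.15],[0.0003,-0.0024,0.029,0,0,-0.15]])

```text
clock: 15.2
tool_pos: [0.5238, 0.0825, 0.137]
eef_rot: [0.998, 0.068, 0.0, -0.0]
contact_force: [0.3, 0.1, -0.7]
opening: 0.153
```

```bash
python3 look.py w11
```

```text
t 15.2 pos [0.5238 0.0825 0.137 ] rot [ 9.977e-01  6.760e-02  3.000e-04 -0.000e+00] F [ 0.3  0.1 -0.7] open 0.153
yaw 7.751248230183075 M [-0.06 -0.02 -0.04]
```

View pics/w11.png

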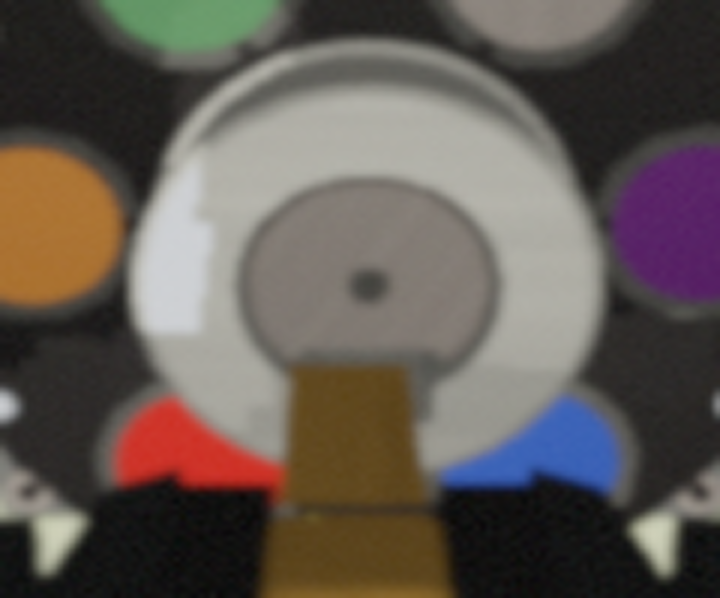

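```bash
python3 look.py w12; python3 - <<'E'
import sys;sys.argv=['','w12']
exec(open('meas.py').read())
zt=s['tool_pos'][2]
print('foot L,R',f(292,367,zt-.04),f(406,367,zt-.04))
print('keyseat floor edge L,R (z.093)',f(302,352,.093),f(435,352,.093))
print('hub L,R',f(130,290,.092),f(604,290,.092),'shaft L R',f(238,285,.093),f(499,285,.093))
print('shaft top',f(368,178,.093),'dot',f(368,286,.093))
E
```

```text
t 15.25 pos [0.5237 0.0825 0.137 ] rot [ 9.977e-01  6.760e-02  3.000e-04 -0.000e+00] F [ 0.2  0.8 -0.4] open 0.154
yaw 7.750602192345661 M [ 0.03 -0.04 -0.01]
foot L,R [ 9.24 -6.1  40.01] [ 9.24  5.67 40.01]
keyseat floor edge L,R (z.093) [ 9.92 -5.17 44.02] [ 9.92  8.82 44.03]
hub L,R [ 17.43 -23.16  45.03] [17.42 26.5  45.03] shaft L R [ 18.3  -11.77  44.03] [18.3  15.39 44.03]
shaft top [31.31  1.74 44.04] dot [18.18  1.76 44.03]
```

View pics/w12.png

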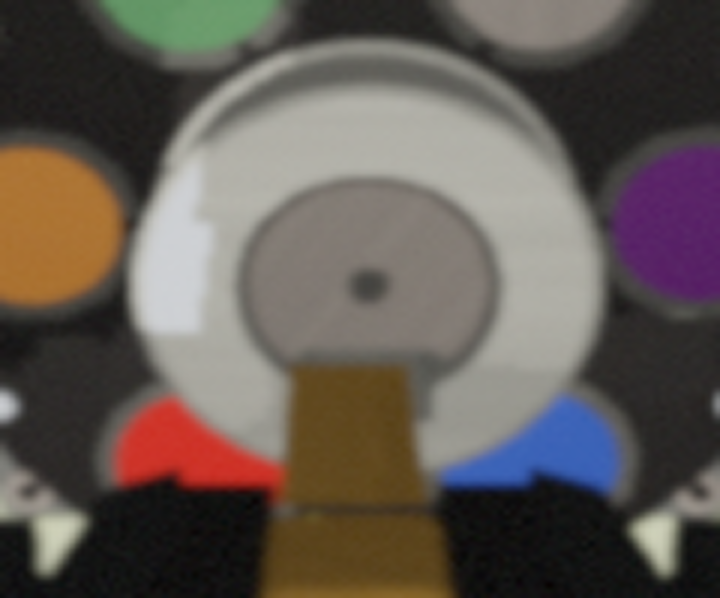

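Request:
carry_out(commands=[[0,0.001,0,0,0,0],[0,0.002,0,0,0,0],[0,0.002,0,0,0,0],[0,0.002,0,0,0,0],[0,0.002,0,0,0,0],[0,0.002,0,0,0,0]])

```text
clock: 15.9
tool_pos: [0.5238, 0.0805, 0.1367]
eef_rot: [0.998, 0.068, -0.0, 0.0]
contact_force: [-0.6, 0.4, -0.3]
opening: 0.154
```

```bash
python3 look.py w13; python3 - <<'E'
E
```

```text
t 15.9 pos [0.5238 0.0805 0.1367] rot [ 0.9977  0.0676 -0.      0.    ] F [-0.6  0.4 -0.3] open 0.154
yaw 7.75316318260063 M [ 0.02 -0.01 -0.01]
```

View pics/w13.png

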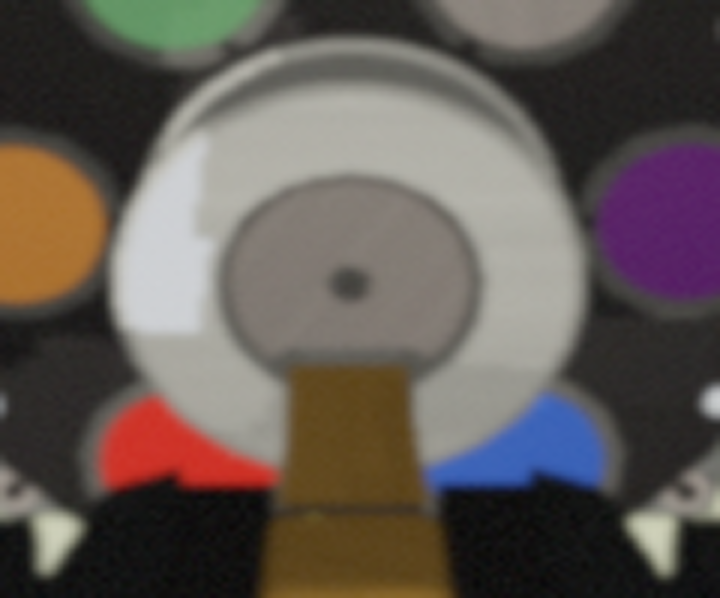

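Centred: keyway 283–419, foot at 349. I'll lower slowly to about 10 mm deep, watching the force.

Request:
carry_out(commands=[[0,0,0.002,0,0,0],[0,0,0.004,0,0,0],[0,0,0.006,0,0,0],[0,0,0.007,0,0,0],[0,0,0.008,0,0,0],[0,0,0.008,0,0,0]])

```text
clock: 16.55
tool_pos: [0.5237, 0.0804, 0.1286]
eef_rot: [0.998, 0.068, -0.0, 0.0]
contact_force: [0.2, 0.0, -0.5]
opening: 0.158
```

Request:
carry_out(commands=[[0,0,0.001,0,0,0],[0,0,0.002,0,0,0],[0,0,0.003,0,0,0],[0,0,0.004,0,0,0],[0,0,0.005,0,0,0],[0,0,0.006,0,0,0],[0,0,0.006,0,0,0]])

```text
clock: 17.25
tool_pos: [0.5237, 0.0804, 0.1225]
eef_rot: [0.998, 0.068, -0.0, 0.0]
contact_force: [-0.0, -0.1, -1.8]
opening: 0.159
```

```bash
python3 look.py w14
```

```text
t 17.25 pos [0.5237 0.0804 0.1225] rot [ 9.977e-01  6.760e-02 -2.000e-04  1.000e-04] F [-0.  -0.1 -1.8] open 0.159
yaw 7.746786603334022 M [-0.05  0.18 -0.05]
```

View pics/w14.png

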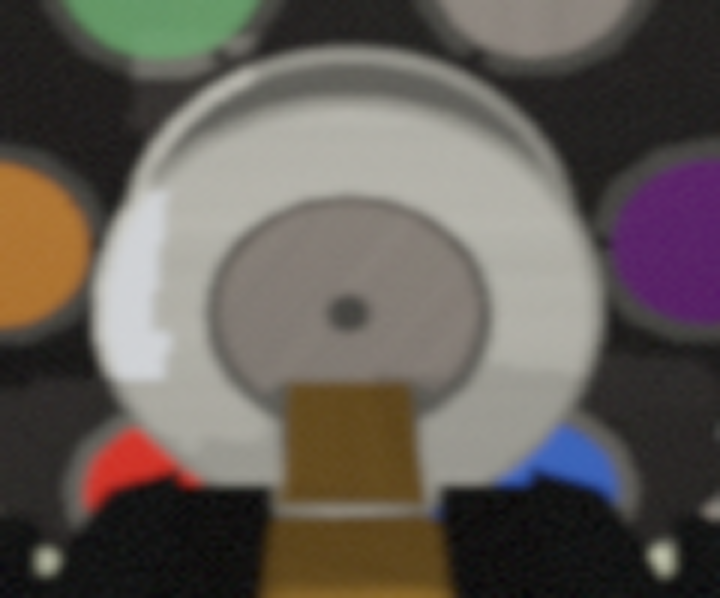

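The foot is in the gap and the forces are low. I'll cut the grip to 8 N, so a bind would slip in the fingers rather than load the hub, and keep going down.

Request:
carry_out(commands=[[0,0,0.001,0,0,0],[0,0,0.002,0,0,0],[0,0,0.003,0,0,0],[0,0,0.004,0,0,0],[0,0,0.005,0,0,0],[0,0,0.006,0,0,0],[0,0,0.006,0,0,0]], fingers=255, grip_force=8)

```text
clock: 18.0
tool_pos: [0.5238, 0.0804, 0.1166]
eef_rot: [0.998, 0.068, -0.0, 0.0]
contact_force: [-1.2, 0.0, -2.0]
opening: 0.158
```

Request:
carry_out(commands=[[0,0,0.001,0,0,0],[0,0,0.002,0,0,0],[0,0,0.003,0,0,0],[0,0,0.003,0,0,0]])

```text
clock: 18.4
tool_pos: [0.5238, 0.0805, 0.1135]
eef_rot: [0.998, 0.068, -0.0, 0.0]
contact_force: [-0.6, -0.0, -0.9]
opening: 0.158
```

Request:
carry_out(commands=[[0,0,0.001,0,0,0],[0,0,0.002,0,0,0],[0,0,0.003,0,0,0],[0,0,0.003,0,0,0]])

```text
clock: 18.8
tool_pos: [0.5238, 0.0805, 0.1106]
eef_rot: [0.998, 0.068, -0.0, 0.0]
contact_force: [-0.2, 0.2, -0.8]
opening: 0.159
```

```bash
python3 look.py w15
```

```text
t 18.8 pos [0.5238 0.0805 0.1106] rot [ 0.9977  0.0676 -0.      0.    ] F [-0.2  0.2 -0.8] open 0.159
yaw 7.751185560663515 M [0.   0.12 0.01]
```

View pics/w15.png

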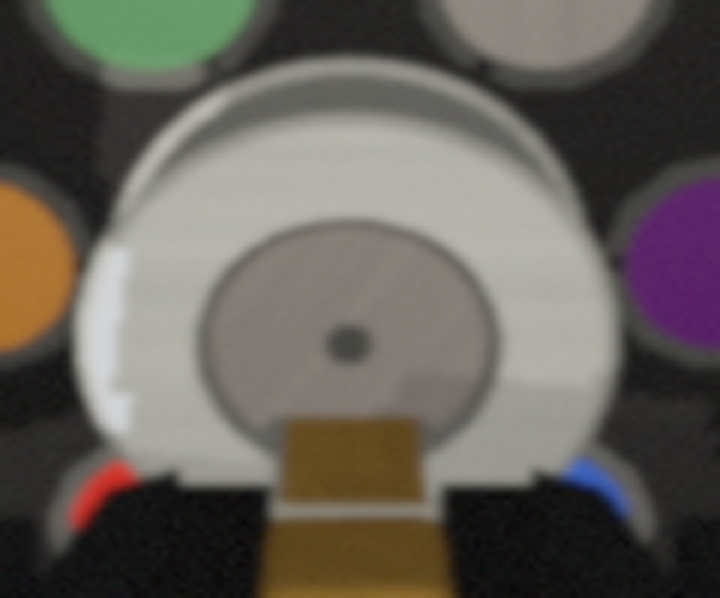

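The foot is now about 21 mm deep and still free. Continuing.

Request:
carry_out(commands=[[0,0,0.001,0,0,0],[0,0,0.002,0,0,0],[0,0,0.003,0,0,0],[0,0,0.003,0,0,0]])

```text
clock: 19.25
tool_pos: [0.5238, 0.0805, 0.1076]
eef_rot: [0.998, 0.068, -0.0, 0.0]
contact_force: [-0.3, -0.4, -0.9]
opening: 0.159
```

Request:
carry_out(commands=[[0,0,0.001,0,0,0],[0,0,0.002,0,0,0],[0,0,0.002,0,0,0]])

```text
clock: 19.55
tool_pos: [0.5238, 0.0805, 0.1056]
eef_rot: [0.998, 0.068, -0.0, 0.0]
contact_force: [-0.5, -0.7, -1.3]
opening: 0.156
```

```bash
python3 -c "
from h import *
s=show();print(s['moment'])"
```

```text
t 19.55 pos [0.5238 0.0805 0.1056] rot [ 0.9977  0.0676 -0.      0.    ] F [-0.5 -0.7 -1.3] open 0.156
[0.04102235 0.14040682 0.01976632]
```

Request:
carry_out(commands=[[0,0,0.001,0,0,0],[0,0,0.002,0,0,0],[0,0,0.002,0,0,0]])

```text
clock: 19.85
tool_pos: [0.5238, 0.0805, 0.1036]
eef_rot: [0.998, 0.068, 0.0, 0.0]
contact_force: [-0.4, 0.3, -1.1]
opening: 0.157
```

Request:
carry_out(commands=[[0,0,0.001,0,0,0],[0,0,0.002,0,0,0],[0,0,0.002,0,0,0]])

```text
clock: 20.15
tool_pos: [0.5239, 0.0805, 0.1016]
eef_rot: [0.998, 0.068, 0.0, 0.0]
contact_force: [-0.2, -0.2, -1.7]
opening: 0.155
```

```bash
python3 look.py w16
```

```text
t 20.15 pos [0.5239 0.0805 0.1016] rot [9.977e-01 6.760e-02 1.000e-04 0.000e+00] F [-0.2 -0.2 -1.7] open 0.155
yaw 7.755287019552907 M [-0.01  0.1  -0.  ]
```

View pics/w16.png

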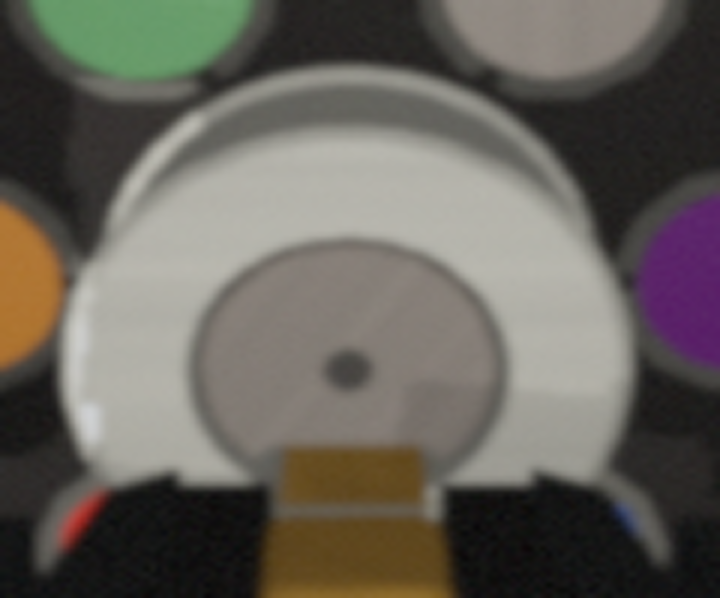

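Request:
carry_out(commands=[[0,0,0.0005,0,0,0],[0,0,0.001,0,0,0],[0,0,0.0015,0,0,0],[0,0,0.0015,0,0,0]])

```text
clock: 20.6
tool_pos: [0.5241, 0.0805, 0.1003]
eef_rot: [0.998, 0.068, 0.0, -0.0]
contact_force: [-0.3, -0.4, -0.3]
opening: 0.158
```

Request:
carry_out(commands=[[0,0,0.0005,0,0,0],[0,0,0.001,0,0,0],[0,0,0.0015,0,0,0],[0,0,0.0015,0,0,0]])

```text
clock: 21.0
tool_pos: [0.5243, 0.0806, 0.0988]
eef_rot: [0.998, 0.068, 0.001, -0.0]
contact_force: [-0.1, -1.0, 2.1]
opening: 0.159
```

```bash
python3 -c "
from h import *
s=show();print(s['moment'])"
```

```text
t 21.0 pos [0.5243 0.0806 0.0988] rot [ 9.977e-01  6.760e-02  5.000e-04 -1.000e-04] F [-0.1 -1.   2.1] open 0.159
[ 0.02408365 -0.08888027  0.02091172]
```

It's starting to bind with the foot about 33 mm deep, and the force has risen by about 3 N. Next I release, rise, shut the fingers and press on the head from above.

Request:
carry_out(commands=[[0,0,0,0,0,0],[0,0,0,0,0,0],[0,0,0,0,0,0],[0,0,0,0,0,0],[0,0,-0.01,0,0,0],[0,0,-0.025,0,0,0],[0,0,-0.045,0,0,0],[0,0,-0.06,0,0,0],[0,0,-0.065,0,0,0],[0,0,-0.065,0,0,0],[0,0,-0.065,0,0,0]], fingers=140)

```text
clock: 22.1
tool_pos: [0.5234, 0.0804, 0.1634]
eef_rot: [0.998, 0.068, -0.0, 0.0]
contact_force: [-0.3, -0.5, 0.6]
opening: 0.45
```

```bash
python3 look.py w17; python3 - <<'E'
from h import *
sn=r.snapshot('scene')
cv2.imwrite('pics/s17.png',cv2.resize(sn['img'][150:260,160:290],None,fx=6,fy=5.4,interpolation=cv2.INTER_CUBIC))
E
```

```text
t 22.1 pos [0.5234 0.0804 0.1634] rot [ 9.977e-01  6.760e-02 -3.000e-04  1.000e-04] F [-0.3 -0.5  0.6] open 0.45
yaw 7.751361246380455 M [ 0.02 -0.01 -0.01]
```

View pics/w17.png

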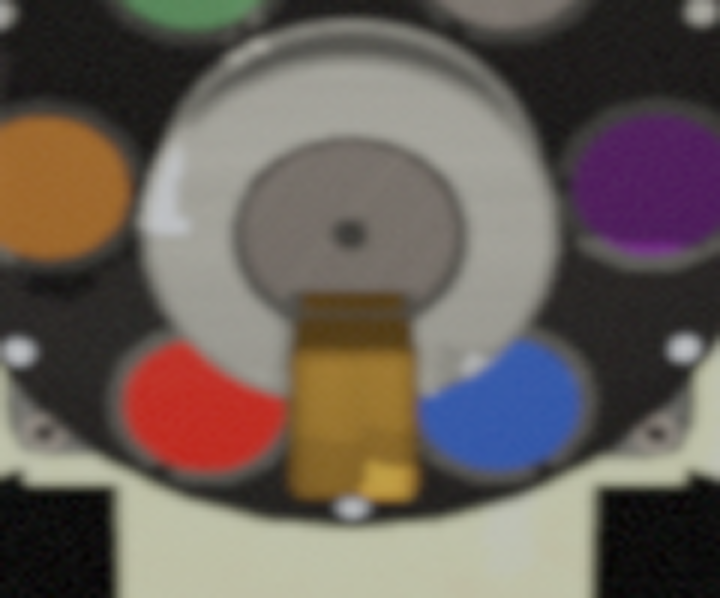

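View pics/s17.png

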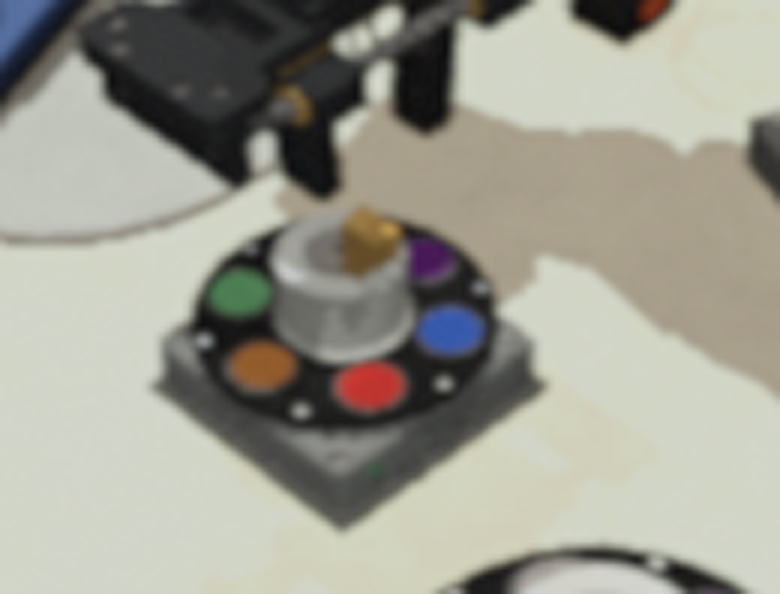

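The key stands upright in the aligned keyway, with the head top at crop (352,425). Next I shut the fingers and go to just above the head.

Request:
carry_out(commands=[[0.001,0,0,0,0,0],[0.003,0,0,0,0,0],[0.003,0,0,0,0,0],[0.003,0,0,0,0,0],[0.003,0,0,0,0,0],[0.003,0,0.01,0,0,0],[0.003,0,0.02,0,0,0],[0.003,0,0.028,0,0,0],[0.003,0,0.034,0,0,0],[0.003,0,0.036,0,0,0],[0.003,0,0.036,0,0,0],[0.003,0,0.036,0,0,0]], fingers=255, grip_force=30)

```text
clock: 23.4
tool_pos: [0.5269, 0.0809, 0.1278]
eef_rot: [0.998, 0.068, 0.0, 0.0]
contact_force: [-0.7, 0.0, -1.0]
opening: 0.003
```

```bash
python3 look.py w18; python3 - <<'E'
from h import *
sn=r.snapshot('scene')
cv2.imwrite('pics/s18.png',cv2.resize(sn['img'][150:260,160:290],None,fx=6,fy=5.4,interpolation=cv2.INTER_CUBIC))
E
```

```text
t 23.4 pos [0.5269 0.0809 0.1278] rot [9.977e-01 6.760e-02 2.000e-04 0.000e+00] F [-0.7  0.  -1. ] open 0.003
yaw 7.750751458592278 M [ 0.04 -0.06 -0.  ]
```

View pics/s18.png

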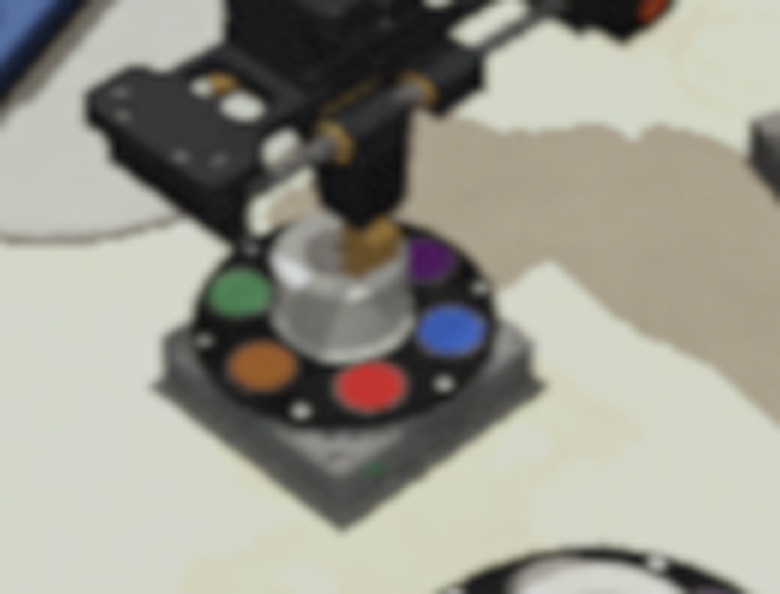

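Request:
carry_out(commands=[[0,0,0.0005,0,0,0],[0,0,0.001,0,0,0],[0,0,0.0015,0,0,0],[0,0,0.002,0,0,0],[0,0,0.0025,0,0,0],[0,0,0.003,0,0,0],[0,0,0.0035,0,0,0],[0,0,0.0035,0,0,0]])

```text
clock: 24.3
tool_pos: [0.5267, 0.0808, 0.1241]
eef_rot: [0.998, 0.068, -0.0, 0.0]
contact_force: [0.1, -0.2, -0.4]
opening: 0.006
```

Request:
carry_out(commands=[[0,0,0.0003,0,0,0],[0,0,0.0006,0,0,0],[0,0,0.0009,0,0,0],[0,0,0.0009,0,0,0]])

```text
clock: 24.7
tool_pos: [0.5267, 0.0809, 0.1233]
eef_rot: [0.998, 0.068, -0.0, 0.0]
contact_force: [-0.6, 0.0, 0.4]
opening: 0.007
```

Request:
carry_out(commands=[[0,0,0.0003,0,0,0],[0,0,0.0006,0,0,0],[0,0,0.0009,0,0,0],[0,0,0.0009,0,0,0]])

```text
clock: 25.1
tool_pos: [0.5268, 0.0809, 0.1225]
eef_rot: [0.998, 0.068, 0.0, 0.0]
contact_force: [0.1, 0.2, 0.7]
opening: 0.005
```

Request:
carry_out(commands=[[0,0,0.0003,0,0,0],[0,0,0.0006,0,0,0],[0,0,0.0006,0,0,0]])

```text
clock: 25.4
tool_pos: [0.5268, 0.0809, 0.1221]
eef_rot: [0.998, 0.068, 0.0, -0.0]
contact_force: [-1.4, 0.7, 5.3]
opening: 0.006
```

Request:
carry_out(commands=[[0,0,0.0002,0,0,0],[0,0,0.0004,0,0,0],[0,0,0.0006,0,0,0],[0,0,0.0008,0,0,0],[0,0,0.0008,0,0,0]])

```text
clock: 25.9
tool_pos: [0.5268, 0.0809, 0.1217]
eef_rot: [0.998, 0.068, 0.0, 0.0]
contact_force: [-1.4, -0.5, 9.1]
opening: 0.006
```

Request:
carry_out(commands=[[0,0,0.0002,0,0,0],[0,0,0.0004,0,0,0],[0,0,0.0006,0,0,0],[0,0,0.0008,0,0,0],[0,0,0.001,0,0,0],[0,0,0.0012,0,0,0],[0,0,0.0012,0,0,0]])

```text
clock: 26.6
tool_pos: [0.5269, 0.0809, 0.1212]
eef_rot: [0.998, 0.067, 0.0, 0.0]
contact_force: [-3.5, 0.1, 15.1]
opening: 0.009
```

```bash
python3 -c "
from h import *
for _ in range(3):
    s=show(); r.snapshot('wrist')
print(s['moment'])"
```

```text
t 26.6 pos [0.5269 0.0809 0.1212] rot [9.977e-01 6.750e-02 5.000e-04 0.000e+00] F [-3.5  0.1 15.1] open 0.009
t 26.65 pos [0.5269 0.0809 0.1212] rot [9.977e-01 6.750e-02 5.000e-04 0.000e+00] F [-2.1 -0.4 16.3] open 0.004
t 26.7 pos [0.5268 0.0809 0.1212] rot [9.977e-01 6.750e-02 5.000e-04 0.000e+00] F [-3.4 -0.1 16. ] open 0.005
[-0.08890465  0.78496837  0.0256232 ]
```

Request:
carry_out(commands=[[0,0,0.0002,0,0,0],[0,0,0.0004,0,0,0],[0,0,0.0006,0,0,0],[0,0,0.0008,0,0,0],[0,0,0.001,0,0,0],[0,0,0.0012,0,0,0],[0,0,0.0014,0,0,0],[0,0,0.0014,0,0,0],[0,0,0.0014,0,0,0]])

```text
clock: 27.65
tool_pos: [0.5269, 0.0809, 0.1207]
eef_rot: [0.998, 0.068, 0.001, 0.0]
contact_force: [-5.6, -1.2, 24.1]
opening: 0.002
```

```bash
python3 -c "
from h import *
for _ in range(4):
    s=show(); r.snapshot('wrist')
print(s['moment'])"
```

```text
t 27.65 pos [0.5269 0.0809 0.1207] rot [9.977e-01 6.750e-02 8.000e-04 1.000e-04] F [-5.6 -1.2 24.1] open 0.002
t 27.7 pos [0.5269 0.0809 0.1207] rot [9.977e-01 6.750e-02 7.000e-04 0.000e+00] F [-5.7 -1.1 24. ] open 0.005
t 27.75 pos [0.5269 0.0809 0.1207] rot [9.977e-01 6.750e-02 7.000e-04 1.000e-04] F [-5.1 -0.9 24.9] open 0.004
t 27.8 pos [0.5269 0.0809 0.1207] rot [9.977e-01 6.750e-02 8.000e-04 1.000e-04] F [-4.4 -0.9 24.5] open 0.007
[-0.0943035   1.1574118  -0.05114924]
```

It's at 24.4 N and steady. I'll back off slowly, then give one more gentle push to confirm it's tight.

Request:
carry_out(commands=[[0,0,-0.0005,0,0,0],[0,0,-0.001,0,0,0],[0,0,-0.0015,0,0,0],[0,0,-0.002,0,0,0],[0,0,-0.003,0,0,0],[0,0,-0.004,0,0,0],[0,0,-0.005,0,0,0],[0,0,-0.005,0,0,0],[0,0,-0.005,0,0,0]])

```text
clock: 28.75
tool_pos: [0.5267, 0.0809, 0.1233]
eef_rot: [0.998, 0.068, -0.0, 0.0]
contact_force: [-0.6, 0.9, -0.1]
opening: 0.009
```

Request:
carry_out(commands=[[0,0,0.0005,0,0,0],[0,0,0.001,0,0,0],[0,0,0.0013,0,0,0],[0,0,0.0016,0,0,0],[0,0,0.0019,0,0,0],[0,0,0.0022,0,0,0],[0,0,0.0025,0,0,0],[0,0,0.0028,0,0,0],[0,0,0.0028,0,0,0]])

```text
clock: 29.65
tool_pos: [0.5268, 0.0809, 0.1209]
eef_rot: [0.998, 0.068, 0.0, 0.0]
contact_force: [-0.2, -0.1, 3.9]
opening: 0.003
```

```bash
python3 -c "
from h import *
for _ in range(3):
    s=show(); r.snapshot('wrist')
"
```

```text
t 29.65 pos [0.5268 0.0809 0.1209] rot [9.977e-01 6.760e-02 1.000e-04 0.000e+00] F [-0.2 -0.1  3.9] open 0.003
t 29.7 pos [0.5268 0.0809 0.1208] rot [9.977e-01 6.760e-02 1.000e-04 0.000e+00] F [-0.9  1.4  5.1] open 0.002
t 29.75 pos [0.5268 0.0809 0.1208] rot [9.977e-01 6.760e-02 1.000e-04 0.000e+00] F [-0.6 -0.3  4.8] open 0.002
```

The key stayed down (contact now at z=0.1208). Second slow push.

Request:
carry_out(commands=[[0,0,0.0002,0,0,0],[0,0,0.0004,0,0,0],[0,0,0.0006,0,0,0],[0,0,0.0008,0,0,0],[0,0,0.001,0,0,0],[0,0,0.0012,0,0,0],[0,0,0.0014,0,0,0],[0,0,0.0016,0,0,0],[0,0,0.0018,0,0,0],[0,0,0.0018,0,0,0]])

```text
clock: 30.8
tool_pos: [0.5269, 0.0809, 0.1207]
eef_rot: [0.998, 0.068, 0.001, 0.0]
contact_force: [-4.8, -0.4, 21.0]
opening: 0.008
```

```bash
python3 -c "
from h import *
for _ in range(3):
    s=show(); r.snapshot('wrist')
"
```

```text
t 30.8 pos [0.5269 0.0809 0.1207] rot [9.977e-01 6.750e-02 6.000e-04 1.000e-04] F [-4.8 -0.4 21. ] open 0.008
t 30.85 pos [0.5268 0.0809 0.1207] rot [9.977e-01 6.750e-02 6.000e-04 0.000e+00] F [-4.6 -0.5 21.3] open 0.005
t 30.9 pos [0.5269 0.0809 0.1207] rot [9.977e-01 6.750e-02 6.000e-04 0.000e+00] F [-4.4 -0.5 19.8] open 0.004
```

Request:
carry_out(commands=[[0,0,0.0002,0,0,0],[0,0,0.0004,0,0,0],[0,0,0.0005,0,0,0],[0,0,0.0005,0,0,0],[0,0,0.0005,0,0,0]])

```text
clock: 31.45
tool_pos: [0.5268, 0.0809, 0.1207]
eef_rot: [0.998, 0.068, 0.001, 0.0]
contact_force: [-5.4, -0.3, 25.7]
opening: 0.008
```

```bash
python3 -c "
from h import *
for _ in range(4):
    s=show(); r.snapshot('wrist')
"
```

```text
t 31.45 pos [0.5268 0.0809 0.1207] rot [9.977e-01 6.750e-02 7.000e-04 0.000e+00] F [-5.4 -0.3 25.7] open 0.008
t 31.5 pos [0.5269 0.0809 0.1207] rot [9.977e-01 6.750e-02 7.000e-04 0.000e+00] F [-5.3 -0.6 24.9] open 0.003
t 31.55 pos [0.5268 0.0809 0.1207] rot [9.977e-01 6.750e-02 7.000e-04 1.000e-04] F [-5.7 -0.6 25.6] open 0.002
t 31.6 pos [0.5268 0.0809 0.1207] rot [9.977e-01 6.750e-02 7.000e-04 1.000e-04] F [-5.5 -0.6 25.6] open 0.005
```

25.5 N and no further sinking. I'll back off slowly and retreat.

Request:
carry_out(commands=[[0,0,-0.0005,0,0,0],[0,0,-0.001,0,0,0],[0,0,-0.0015,0,0,0],[0,0,-0.002,0,0,0],[0,0,-0.003,0,0,0],[0,0,-0.006,0,0,0],[0,0,-0.015,0,0,0],[-0.01,0,-0.03,0,0,0],[-0.02,0,-0.05,0,0,0],[-0.035,0,-0.07,0,0,0],[-0.04,0,-0.08,0,0,0],[-0.04,0,-0.08,0,0,0]])

```text
clock: 32.85
tool_pos: [0.4876, 0.0755, 0.1997]
eef_rot: [0.998, 0.068, 0.001, -0.0]
contact_force: [-0.5, 0.7, 0.3]
opening: 0.005
```

Request:
carry_out(commands=[[0,0,0,0,0,0],[0,0,0,0,0,0],[0,0,0,0,0,0],[0,0,0,0,0,0],[0,0,0,0,0,0]], fingers=0)

```text
clock: 33.35
tool_pos: [0.4871, 0.0755, 0.1979]
eef_rot: [0.998, 0.068, -0.0, 0.0]
contact_force: [0.2, 0.0, 0.1]
opening: 0.432
```

```bash
python3 - <<'E'
from h import *
s=show();w=r.snapshot('wrist');a=r.snapshot('scene');E=cam(w,s)
cv2.imwrite('pics/w20.png',np.hstack([cv2.resize(w['img'][60:200,190:330],(400,400),interpolation=cv2.INTER_CUBIC),cv2.resize(a['img'][165:255,170:270],(400,360),interpolation=cv2.INTER_CUBIC)[:360] if 0 else cv2.resize(a['img'][165:265,170:270],(400,400),interpolation=cv2.INTER_CUBIC)]))
cv2.imwrite('pics/s20.png',a['img'])
for l in ['key_head','taper_key']:
    print(l,[(round(d['p'],2),np.round(d['xyz'],4).tolist()) for d in r.spot_point(w,l)[:2]])
E
```

```text
t 33.35 pos [0.4871 0.0755 0.1979] rot [ 9.977e-01  6.750e-02 -3.000e-04  1.000e-04] F [0.2 0.  0.1] open 0.432
key_head [(0.71, [0.5213, 0.0825, 0.1207])]
taper_key [(0.58, [0.5264, 0.0796, 0.0602]), (0.43, [0.5131, -0.1768, 0.0011])]
```

View pics/w20.png

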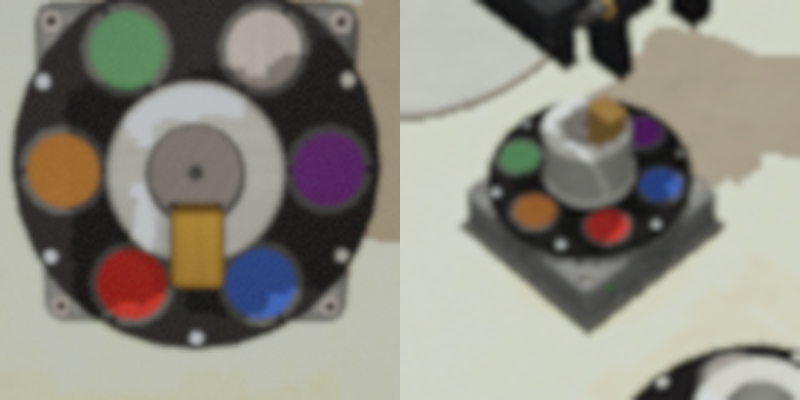

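View pics/s20.png

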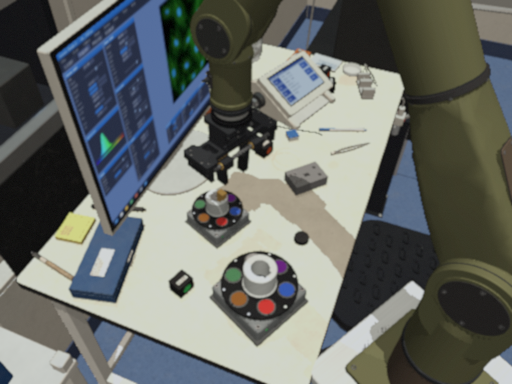

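The key sits square in the hub and aligned with the drive, with its head top at about z=0.1207. The bystanders are where they started and the gripper is clear, so I'm handing the job in.

```bash
python3 -c "
from h import *
show(); print(r.finish_job())"
```

```text
t 33.55 pos [0.4871 0.0755 0.1982] rot [ 0.9977  0.0676 -0.      0.    ] F [ 0.2  0.6 -0.6] open 0.615
the job is handed in; nothing more can be done
None
```

The key is wedged in the hub of the smaller drive unit, and I handed the job in at 33.6 s of the 54 s allowed. No verdict was reported.

- **Wheel:** I turned it about 44° by the hub. The check picture put the wheel within about 1° of the drive's 7.6°, inside the 2.9° the key needs.
- **Key:** I took it from the parts block and checked that its flat face was toward the shaft. I then lowered it foot first into the gap, and it began to bind with the foot about 33 mm down.
- **Driving it home:** I made two slow pushes on the head with the fingers shut, reaching about 24.4 N and 25.5 N. After the first push the key stayed down, with contact at z = 0.1208. In the second push it sank no further than about 0.1 mm.
- **Last checks:** The pictures show the key upright and square in the keyway and the gripper clear. The green cube, which is in clear view, has not moved. The orange cube and the coverslip box were not checked separately in the last picture, but nothing was moved near them.
- **Disagreements:**
  - The first alignment reading over the keyseat was about 2 mm off because the arm had not settled. I re-measured and corrected it before inserting the key.
  - The pushes showed about 5 N of sideways force at the fingertips.
  - A thin light strip shows between the key's shank and head in some wrist pictures. I could not explain it, but it did not affect the fit.

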